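# Open the code-locked medicine drawer

## Task

Open the locked medicine box on the worktop: turn the left dial to 3 and the right dial to 6 (the ten marks of each dial count 0 to 9 clockwise, 0 at the left), then pull the drawer all the way out by its bar handle and let go. The lock is worn, so each dial drops into its catch up to three quarters of a mark before or after its number: feel for the catch as you turn and leave the dial in it. Grip lightly and do not force the dials or a drawer that is still locked, and leave the striped mug, the food tin and the spice jar beside the box where they stand.

Things in the scene. Friction and masses are not known exactly. Their poses are not given: they have to be found in the camera images.
- lockbox: grey steel box with a drawer, fixed: 180 mm deep (x), 220 wide (y), 90 high; origin at the centre of its underside, x to its back, y to its left, z up. On its top two dials, axes at (10, 55) mm (left) and (10, -55) mm (right), each in a scale of ten raised marks 0 to 9, those of 0 and 5 longer. Both dials hold the drawer; each must stand within 0.03 rad of its catch to free it
- left_dial (a joint): left dial's angle in rad, clockwise seen from above: 0 at mark 0 (pointer along the box's +y), 0.35 per mark, 1.57 along the box's +x, at most 3.15. Code mark 3 = 1.05 rad; the catch lies anywhere within 0.25 of that. Turns with about 0.03 N m; within about 0.04 rad of the catch it snaps in by itself; turning on out of it, either way, takes about 0.2 N m. Starts at 1.65 to 2.25
- left_dial_grip (a point): left dial (at the box's + y): black disc 54 mm across, 5 mm thick, with an upright bar grip 46 mm long, 10 mm thick, 5 to 36 mm above the disc's underside; the aluminium line on one half of the bar is the pointer. This point: middle of the bar, on the dial's vertical axis, 28 mm above the disc's underside, 119 mm above the worktop; y along the bar to the pointer, x across the bar, z up
- right_dial (a joint): right dial's angle in rad, clockwise seen from above: 0 at mark 0 (pointer along the box's +y), 0.35 per mark, 1.57 along the box's +x, at most 3.15. Code mark 6 = 2.10 rad; the catch lies anywhere within 0.25 of that. Turns with about 0.03 N m; within about 0.04 rad of the catch it snaps in by itself; turning on out of it, either way, takes about 0.2 N m. Starts at 0.80 to 1.45
- right_dial_grip (a point): right dial (at the box's - y): black disc 54 mm across, 5 mm thick, with an upright bar grip 46 mm long, 10 mm thick, 5 to 36 mm above the disc's underside; the aluminium line on one half of the bar is the pointer. This point: middle of the bar, on the dial's vertical axis, 28 mm above the disc's underside, 119 mm above the worktop; y along the bar to the pointer, x across the bar, z up
- drawer (a joint): the drawer's travel out of the box in m, towards the box's -x: 0 shut, 0.06 at its stop, fully out. It slides with about 2 N. While locked it gives only about 2.5 mm and then stops hard. Its front panel covers the whole front of the box; the panel's face is 102 mm before the box's origin
- drawer_handle (a point): the middle of the drawer's steel bar handle: a level bar 100 mm long (along the box's y), about 10 mm thick, 35 mm before the front panel's face, 62 mm above the worktop; open from above; axes as the box's. The lock is delicate: a grip of 5 to 15 N is ample for handle and dials; the finger forces on box, dials and drawer, added up, must stay under 70 N
- mug_stripe: striped mug, 84 mm wide, 91 mm high, to the left of the box; origin at the centre of its underside; leave alone
- tin_half: small food tin, 76 mm wide, 58 mm high, to the right of the box; origin at the centre of its underside; leave alone
- spice_a: small spice jar, 46 mm wide, 106 mm high, to the left of the box; origin at the centre of its underside; leave alone

How it is judged:
By the outcome, as a careful person would: the job done as asked, in the order asked, and still so for the second after the job is handed in, with the robot touching nothing.
It also fails if it takes over 72 s, if anything falls off the work surface, if the arm or the gripper's body presses on something with over 40 N, if the wrist force passes 120 N, or if a joint passes its speed limit or range.

## Robot

A 7-joint arm with a two-finger parallel gripper is mounted at the origin on a cart in front of the work surface, level with it; the furniture and walls round the work are solid. World frame = base frame: x ahead of the robot, y to its left, z up, the work surface at z = 0. Lengths are in m, angles in rad, forces in N, time in s.
With the tool pointing down it reaches from about 0.4 to 0.85 m from the base axis. Payload 10.4 kg.
Tool frame: the origin (TCP) lies midway between the tips of the shut fingers; the grasp point (between the pads) lies 19 mm behind it; z points along the fingers, y is the line along which they close (so a half turn about z gives the same grasp; the last joint's range is limited). The gripper opens to 85 mm and grips with 20 to 120 N. Pads are 22 mm wide; open, the fingers measure 114 mm over their backs; the gripper's body (76 mm by 85 mm) begins 54 mm behind the grasp point. The pads swing forward as they close: fully open they stand 13 mm farther back than shut.
Start: joints at [1.137, 0.332, -0.065, 1.46, 0.022, 1.35, -0.088], TCP at [0.25, -0.573, 0.209] pointing down, gripper open.
Joint ranges: [-2.6, 2.6], [-0.5, 2.12], [-1.47, 1.34], [0.16, 2.42], [-1.27, 4.41], [0.06, 2.06], [-2.6, 2.6]. Speed limits (rad/s): [2.22, 2.22, 2.79, 2.79, 3.14, 3.14, 3.14].

## Interface

Orientations are given as a unit quaternion [x, y, z, w].
In Python, from workcell import get_obs, camera, camera_params, hand_in gives the robot as it stands.
- The arm moves only by the tool carry_out, never from a script. Its argument "commands" is a list that holds one entry, the list of rows, each a list of 6 numbers: the shift along the tool's x, y, z in units of 40 mm (1.0 is 40 mm), then the turn, a rotation vector about the tool's x, y, z in units of 6 degrees (1.0 is 6 degrees). In form: [[[x, y, z, ax, ay, az], ...]]. A call has 1 to 20 rows; each row shifts and turns the commanded pose from where the row before left it, along the tool's axes as they then stand; what a row does not reach is not made up. A row lasts 1/12 s, in which the tool goes at most 41.7 mm and 7.16 degrees, less where a joint would pass 70% of its speed; a pose out of reach is approached as far as the arm can. A call is refused whole if a number of a shift passes 1 or a number of a turn 1, either way. A call with a gripper value outside its range is refused whole. "hand" is the closure, from -1 (fully open) to 1 (shut), set as the call begins (left out, the last holds). The fingers move at their own pace and stop on an object; "force" is the grip in N (left out, the last holds). Time passes only in rows, so rows that do not move let the fingers close. It gives the time, the measured TCP pose, the force, the opening and the grip force at its end, in the units of the state.
- get_obs(): the state, without advancing time (a new reading comes with each control period).
- camera(name): name is "scene" or "top"; returns the picture (420x560x3 uint8, red, green, blue); there is no depth.
- camera_params(name): a dict with "mtx" (3x3 intrinsics, pixels), "k1" (the pictures are not rectified: a ray, as slopes to the right and down, at radius r is drawn at 1 + k1 r^2 times it, then the intrinsics apply), "R" (3x3) and "t" (3): a world point X has camera coordinates R X + t. Camera axes: x right, y down, z forward; pixel columns grow to the right and rows downward; lengths in m; the calibration is good to about 2 mm. A picture is of the moment at which its call begins. camera_params takes no time and is no camera call.
- hand_in(): hands the job in; it is judged then, once.
The state is a dict: "clock": time; "joint_pos": joint angles; "joint_velocities": joint speeds; "tau": joint torques, N m; "position": TCP position; "ee_rot": TCP orientation; "ft_force": force on the tool from outside, world axes, zero at the start; "torque": the same for the moment, N m; "grip_width": opening from 0.0 (shut) to 1.0 (fully open); "grasp_force": force on a finger pad.
Only numpy, scipy, OpenCV 4.12 (cv2) and the standard library are available. Lean on these libraries where they do the work, as an engineer would, in place of code of your own. Each camera call takes 0.05 s, during which the arm holds its last target. There are 200 camera calls.

## Working session

There is one attempt and no reset: what is moved stays moved. The work goes in short steps, Python scripts to look and compute and a tool call to move; the robot and the scene stay as the last step left them, time stands still between calls to the robot, and variables do not carry over. Pictures are saved under pics/ and viewed, at most 10 in all, crops included, and the job is handed in when it is done.

Besides the shell and the picture viewer there is one more tool, called as name(argument=value, ...) on one line, values as JSON. carry_out: Moves the arm, as the interface text tells. Its arguments: {"type":"object","properties":{"commands":{"type":"array"},"hand":{"type":"number"},"force":{"type":"number"}},"required":["commands"]}

```bash
mkdir -p pics; ls
python3 - <<'E'
from workcell import *
import cv2
o=get_obs()
for k,v in o.items(): print(k,v)
for n in("scene","top"):
    cv2.imwrite(f"pics/{n}0.png",camera(n)[:,:,::-1]); print(camera_params(n))
E
```

```text
pics
clock 0.0
joint_pos [ 1.13740912  0.33287715 -0.06470155  1.46095298  0.02156478  1.34990013
 -0.08852213]
joint_velocities [ 5.85716910e-04 -8.34221088e-04  8.37303753e-04  6.17912757e-05
  1.95581412e-03 -1.21840730e-03 -8.04336293e-04]
tau [-5.54775306e-04 -6.25457811e+01  4.85483254e-02 -3.91612852e+01
  1.61169574e-02  1.00960521e-02 -2.61379466e-05]
position [ 0.24942181 -0.57262118  0.20790708]
ee_rot [ 9.78981259e-01  2.03948946e-01 -1.63207700e-04 -7.03278153e-04]
ft_force [-0.29485185 -0.53645235  0.01122776]
torque [ 0.03852567 -0.00763801  0.01084704]
grasp_force 0.0
grip_width 1.000506897901552
{'mtx': array([[410.70303809,   0.        , 275.38209113],
       [  0.        , 410.70303809, 209.93910287],
       [  0.        ,   0.        ,   1.        ]]), 'k1': -0.07961132450212774, 'R': array([[-8.79396347e-01, -4.76090034e-01, -5.86861401e-04],
       [-2.36838521e-01,  4.38538284e-01, -8.66943878e-01],
       [ 4.13000701e-01, -7.62248288e-01, -4.98405425e-01]]), 't': array([0.47136074, 0.23877107, 0.80943539])}
{'mtx': array([[447.6093884 ,   0.        , 279.12973895],
       [  0.        , 447.6093884 , 215.17037127],
       [  0.        ,   0.        ,   1.        ]]), 'k1': 0.017556421686233097, 'R': array([[ 0.01022613, -0.99976359,  0.0191884 ],
       [-0.98728394, -0.01313908, -0.15842278],
       [ 0.15863744, -0.01732434, -0.9871849 ]]), 't': array([-0.0599937 ,  0.59786307,  1.33400472])}
```

View pics/scene0.png

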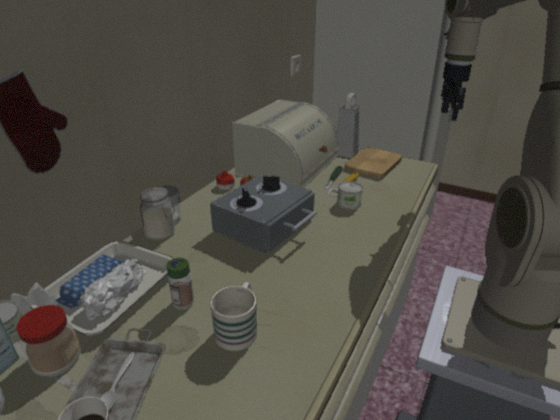

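View pics/top0.png

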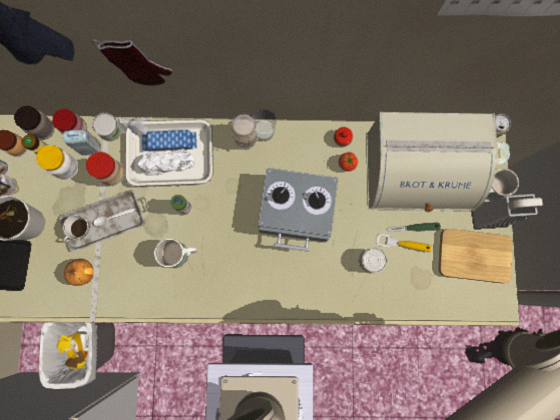

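The top view shows the box at about (298,205), its dials at about (281,194) and (317,200), the handle near (292,243), the mug at (170,253), the jar at (180,203) and the tin at (373,260). The gripper is far right. Next I'll measure the dials.

```bash
cat > h.py <<'E'
import numpy as np, cv2
from workcell import *
from scipy.spatial.transform import Rotation as Rot
def ray(n,uv):
    p=camera_params(n); d=np.array([p['k1'],0,0,0.])
    xy=cv2.undistortPoints(np.array([[uv]],float),p['mtx'],np.array([p['k1'],0,0,0,0]))[0,0]
    return -p['R'].T@p['t'], p['R'].T@np.array([*xy,1.])
def at(n,uv,z):
    c,d=ray(n,uv); return (c+d*(z-c[2])/d[2])
def pix(n,X):
    p=camera_params(n)
    return cv2.projectPoints(np.array([X],float),cv2.Rodrigues(p['R'])[0],p['t'],p['mtx'],np.array([p['k1'],0,0,0,0]))[0][0,0]
E
python3 - <<'E'
from h import *
im=camera("top")
# rectify the plane z=0.095 around the box? simple crops instead
c=cv2.resize(im[165:255,250:345],None,fx=6,fy=6,interpolation=cv2.INTER_CUBIC)
cv2.imwrite("pics/topc.png",c[:,:,::-1])
g=im.max(2).astype(int)
# white scales
m=np.zeros(g.shape,np.uint8); m[165:255,250:345]=(im.min(2)[165:255,250:345]>140)
k=cv2.connectedComponentsWithStats(m)
for s,ce in zip(k[2][1:],k[3][1:]):
    if s[4]>30: print("white",s,ce)
m[:]=0; m[165:255,250:345]=(g[165:255,250:345]<45)
k=cv2.connectedComponentsWithStats(m)
for s,ce in zip(k[2][1:],k[3][1:]):
    if s[4]>15: print("black",s,ce)
im=camera("scene")
cv2.imwrite("pics/scc.png",cv2.resize(im[165:250,205:325],None,fx=6,fy=6,interpolation=cv2.INTER_CUBIC)[:,:,::-1])
E
```

```text
white [ 250  165   95   90 1930] [318.99637306 211.41088083]
white [266 181  30  29 383] [281.99477807 195.04960836]
white [302 186  30  29 393] [318.1221374  200.60559796]
black [273 188  15  14 107] [278.88785047 194.1588785 ]
black [309 193  13  15  93] [314.09677419 200.84946237]
```

View pics/topc.png

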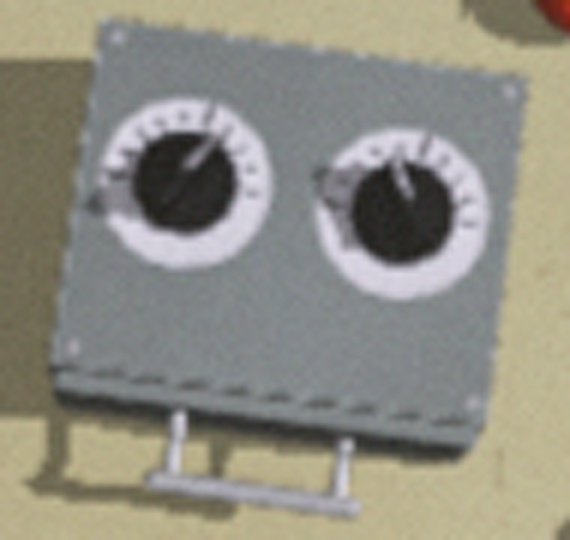

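View pics/scc.png

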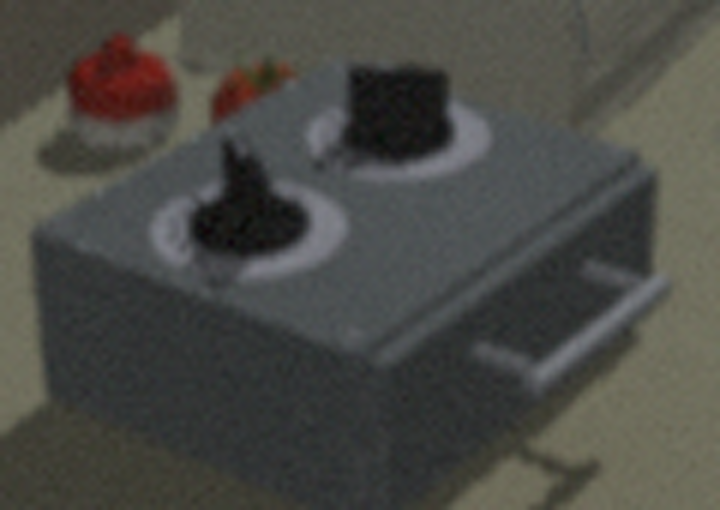

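The top crop shows the left pointer from about (188,167) to (214,135) and the right one from (412,200) to (395,155). The handle bar runs from (148,478) to (358,508), and the scale discs are clean ellipses. The scene crop confirms the bars are upright.

```bash
cat > m.py <<'E'
from h import *
def U(x,y): return ((x+.5)/6-.5+250,(y+.5)/6-.5+165)
def grp(im,win,f):
    m=np.zeros(im.shape[:2],np.uint8); a,b,c,d=win; m[a:b,c:d]=f(im[a:b,c:d].astype(int)); return m
if __name__=="__main__":
    im=np.mean([camera("top") for _ in range(4)],0)
    C={}
    for n,win in dict(L=(175,215,262,298),R=(180,222,299,336)).items():
        m=grp(im,win,lambda q:q.min(2)>145)
        k=cv2.connectedComponentsWithStats(m); i=1+np.argmax(k[2][1:,4])
        cs=cv2.findContours((k[1]==i).astype(np.uint8),cv2.RETR_EXTERNAL,cv2.CHAIN_APPROX_NONE)[0][0]
        e=cv2.fitEllipse(cv2.convexHull(cs)); C[n]=at("top",e[0],.091); print(n,e,C[n])
        b=grp(im,win,lambda q:q.max(2)<60)
        k=cv2.connectedComponentsWithStats(b); i=1+np.argmax(k[2][1:,4]); print("blk",k[2][i],k[3][i],at("top",k[3][i],.1))
    d=C['L']-C['R']; yaw=np.arctan2(-d[0],d[1]); print("sep",np.linalg.norm(d),"yaw dials",yaw)
    a,b=at("top",U(148,478),.065),at("top",U(358,508),.065); print("handle",a,b,(a+b)/2,"len",np.linalg.norm(a-b),"yaw",np.arctan2(-(a-b)[0],(a-b)[1]))
    cs=[at("top",U(*q),.09) for q in((103,18),(527,75))]; e=cs[0]-cs[1]; print("back edge",np.linalg.norm(e),np.arctan2(-e[0],e[1]))
    Rz=Rot.from_euler('z',yaw)
    mid=(C['L']+C['R'])/2; o=mid-Rz.apply([.01,0,0]); print("box",o)
    print("handle pred",o+Rz.apply([-.137,0,0]))
    for n,p,q in(("L",U(188,167),U(214,135)),("R",U(412,200),U(395,155))):
        A,B=at("top",p,.127),at("top",q,.127); v=Rz.inv().apply(B-A); print(n,"angle",np.arctan2(v[0],v[1]),"from centre",np.round(A-C[n],4),np.round(B-C[n],4))
    for n in("scene",):
        print([pix(n,[*C[k][:2],.127]) for k in C])
    for n,u,z in(("mug",(168,255),.09),("jar",(180,202),.1),("tin",(373,258),.058)): print(n,at("top",u,z))
E
python3 m.py
```

```text
L ((280.5403747558594, 195.111328125), (28.652484893798828, 29.034883499145508), 140.018798828125) [ 0.65292164 -0.05583421  0.091     ]
blk [272 188  17  15 185] [280.01621622 195.33513514] [ 0.65035287 -0.05408959  0.1       ]
R ((316.5669250488281, 200.17271423339844), (28.916439056396484, 29.655250549316406), 113.30880737304688) [ 0.63890489 -0.16451236  0.091     ]
blk [309 193  16  15 183] [316.3442623  200.33879781] [ 0.63662172 -0.16292122  0.1       ]
sep 0.10957833012475342 yaw dials -0.1282668335370607
handle [ 0.50676329 -0.03884729  0.065     ] [ 0.49292625 -0.14460313  0.065     ] [ 0.49984477 -0.09172521  0.065     ] len 0.10665721206860397 yaw -0.130100402127448
back edge 0.2168985611877027 -0.122406032589957
box [ 0.63599541 -0.10889413  0.091     ]
handle pred [ 0.50012086 -0.09136972  0.091     ]
L angle 2.1033907698440446 from centre [ 0.0006 -0.0003  0.036 ] [ 0.0168 -0.0129  0.036 ]
R angle 1.0884518963432295 from centre [-0.0003 -0.0013  0.036 ] [0.0221 0.007  0.036 ]
[array([245.78753677, 190.37196095]), array([270.95646757, 175.66954933])]
mug [0.46913073 0.27264247 0.09      ]
jar [0.62590058 0.24275616 0.1       ]
tin [ 0.46935961 -0.33849386  0.058     ]
```

```bash
cat >> h.py <<'E'
YAW=-.128
L=np.array([.6525,-.0555]); Rr=np.array([.6385,-.164]); H=np.array([.500,-.0915])
def state():
    o=get_obs(); r=Rot.from_quat(o['ee_rot']); M=r.as_matrix()
    az=np.arctan2(M[1,0],M[0,0]); return o,r,az
def goto(p,az):
    """units: turn first (tool z), then shift in the turned, upright frame"""
    o,r,a=state(); tgt=Rot.from_euler('z',az)*Rot.from_euler('x',np.pi)
    rv=np.degrees((r.inv()*tgt).as_rotvec())/6
    sh=tgt.inv().apply(np.array(p)-o['position'])/.04
    print("pos",np.round(o['position'],4),"az",round(a,4),"turn",np.round(rv,3),"then shift",np.round(sh,3),"clock",o['clock'],"j7",o['joint_pos'][6])
E
python3 -c "
from h import *
goto([*L,.18],np.pi/2+YAW-2.10)"
```

```text
pos [ 0.2496 -0.573   0.2086] az 0.4109 turn [-1.0000e-03  0.0000e+00  1.0199e+01] then shift [  0.071 -16.395   0.715] clock 0.4 j7 -0.0884866620090349
```

carry_out(commands=[[[0,0,0,0,0,0.85],[0,0,0,0,0,0.85],[0,0,0,0,0,0.85],[0,0,0,0,0,0.85],[0,0,0,0,0,0.85],[0,0,0,0,0,0.85],[0,0,0,0,0,0.85],[0,0,0,0,0,0.85],[0,0,0,0,0,0.85],[0,0,0,0,0,0.85],[0,0,0,0,0,0.85],[0,0,0,0,0,0.85]]], hand=0, force=20)

```text
clock: 1.4
position: [0.2496, -0.573, 0.2087]
ee_rot: [0.946, -0.325, 0.0, 0.0]
ft_force: [0.6, -0.1, 0.2]
grip_width: 0.502
grasp_force: 0.0
```

carry_out(commands=[[[0,-0.82,0,0,0,0],[0,-0.82,0,0,0,0],[0,-0.82,0,0,0,0],[0,-0.82,0,0,0,0],[0,-0.82,0,0,0,0],[0,-0.82,0,0,0,0],[0,-0.82,0,0,0,0],[0,-0.82,0,0,0,0],[0,-0.82,0,0,0,0],[0,-0.82,0,0,0,0],[0,-0.82,0,0,0,0],[0,-0.82,0,0,0,0],[0,-0.82,0,0,0,0],[0,-0.82,0,0,0,0],[0,-0.82,0,0,0,0],[0,-0.82,0,0,0,0],[0,-0.82,0,0,0,0],[0,-0.82,0,0,0,0],[0,-0.82,0,0,0,0],[0,-0.82,0,0,0,0]]])

```text
clock: 3.07
position: [0.6513, -0.0524, 0.2088]
ee_rot: [0.946, -0.323, 0.0, 0.0]
ft_force: [0.5, 0.4, -0.2]
grip_width: 0.501
grasp_force: 0.0
```

carry_out(commands=[[[0,0,0,0,0,0],[0,0,0,0,0,0],[0,0,0,0,0,0]]])

```text
clock: 3.32
position: [0.6503, -0.0542, 0.2085]
ee_rot: [0.946, -0.323, -0.0, 0.0]
ft_force: [0.2, 0.4, 0.1]
grip_width: 0.502
grasp_force: 0.0
```

```bash
python3 -c "
from h import *
goto([*L,.103],np.pi/2+YAW-2.10)
print(get_obs()['grip_width'],get_obs()['torque'],get_obs()['ft_force'])
cv2.imwrite('pics/t1.png',cv2.resize(camera('scene')[100:260,180:360],None,fx=4,fy=3.7)[:,:,::-1])"
```

```text
pos [ 0.6503 -0.0542  0.2085] az -0.6575 turn [ 0.006  0.    -0.002] then shift [ 0.064 -0.007  2.636] clock 3.3167 j7 -2.2970757932703965
0.5017602303564975 [-0.02213297  0.00795496  0.01422994] [0.17528019 0.42275675 0.13432526]
```

View pics/t1.png

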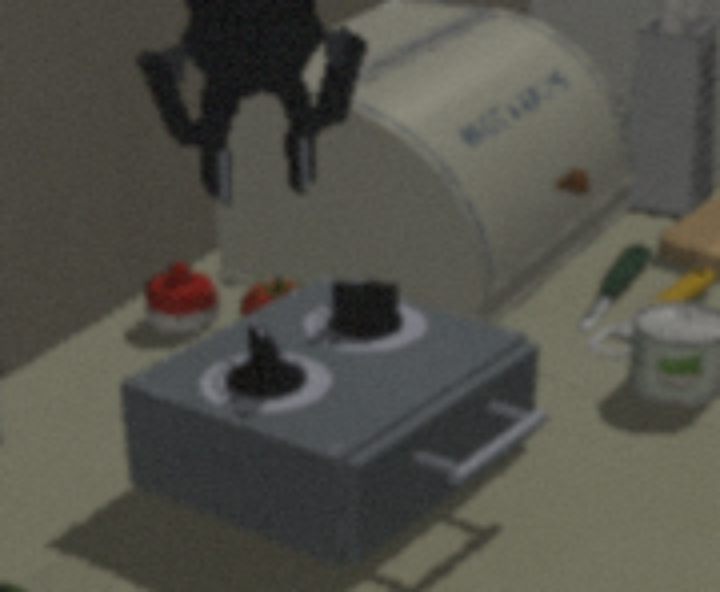

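The scene crop shows the open fingers straddling the left dial's bar, with nothing in the way. Descending.

carry_out(commands=[[[0.06,0,0.4,0,0,0],[0,0,0.45,0,0,0],[0,0,0.45,0,0,0],[0,0,0.45,0,0,0],[0,0,0.45,0,0,0],[0,0,0.3,0,0,0],[0,0,0.12,0,0,0],[0,0,0,0,0,0],[0,0,0,0,0,0]]])

```text
clock: 4.12
position: [0.6526, -0.0557, 0.1048]
ee_rot: [0.946, -0.323, 0.0, -0.0]
ft_force: [0.2, -0.1, 0.7]
grip_width: 0.498
grasp_force: 0.0
```

carry_out(commands=[[[0,0,0,0,0,0],[0,0,0,0,0,0],[0,0,0,0,0,0],[0,0,0,0,0,0],[0,0,0,0,0,0],[0,0,0,0,0,0]]], hand=0.7, force=20)

```text
clock: 4.62
position: [0.6524, -0.0552, 0.104]
ee_rot: [0.946, -0.323, 0.0, 0.0]
ft_force: [0.2, 0.2, -0.5]
grip_width: 0.148
grasp_force: 0.0
```

```bash
cat > s.py <<'E'
from h import *
o,r,a=state()
print("pos",np.round(o['position'],4),"theta",round((np.pi/2+YAW-a)%np.pi,4),"T",np.round(o['torque'],3),"F",np.round(o['ft_force'],2),"w",round(o['grip_width'],4),"gf",round(o['grasp_force'],2),"tau7",round(o['tau'][6],3),"j7",round(o['joint_pos'][6],4),"t",o['clock'])
E
python3 s.py
```

```text
pos [ 0.6524 -0.0552  0.104 ] theta 2.1001 T [0.002 0.011 0.013] F [ 0.19  0.24 -0.55] w 0.1479 gf 0.0 tau7 0.0 j7 -2.3139 t 4.6167
```

carry_out(commands=[[[0,0,0,0,0,0],[0,0,0,0,0,0],[0,0,0,0,0,0],[0,0,0,0,0,0]]], hand=0.8, force=20)

```text
clock: 4.95
position: [0.6526, -0.0549, 0.1041]
ee_rot: [0.947, -0.323, 0.0, -0.0]
ft_force: [1.6, 0.7, 0.7]
grip_width: 0.106
grasp_force: 11.7
```

```bash
python3 s.py
```

```text
pos [ 0.6526 -0.0549  0.1041] theta 2.1 T [ 0.345 -0.316 -0.03 ] F [1.62 0.66 0.75] w 0.1058 gf 11.65 tau7 0.068 j7 -2.3139 t 4.95
```

carry_out(commands=[[[0,0,0,0,0,-0.5],[0,0,0,0,0,-0.5],[0,0,0,0,0,-0.5],[0,0,0,0,0,-0.5],[0,0,0,0,0,-0.5],[0,0,0,0,0,-0.5],[0,0,0,0,0,-0.5],[0,0,0,0,0,-0.5],[0,0,0,0,0,-0.5],[0,0,0,0,0,-0.5]]])

```text
clock: 5.78
position: [0.6523, -0.0555, 0.104]
ee_rot: [0.998, -0.066, 0.0, 0.0]
ft_force: [0.4, -0.1, 1.6]
grip_width: 0.102
grasp_force: 12.0
```

```bash
python3 s.py
```

```text
pos [ 0.6523 -0.0555  0.104 ] theta 1.5742 T [ 0.073 -0.06  -0.032] F [ 0.41 -0.1   1.59] w 0.1024 gf 12.0 tau7 -1.213 j7 -1.8192 t 5.7833
```

carry_out(commands=[[[0,0,0,0,0,-0.4],[0,0,0,0,0,-0.4],[0,0,0,0,0,-0.4],[0,0,0,0,0,-0.4],[0,0,0,0,0,-0.4]]])

```text
clock: 6.2
position: [0.6523, -0.0556, 0.104]
ee_rot: [0.999, 0.039, 0.0, 0.0]
ft_force: [0.3, -0.0, 0.3]
grip_width: 0.105
grasp_force: 12.3
```

```bash
python3 s.py
```

```text
pos [ 0.6523 -0.0556  0.104 ] theta 1.3654 T [-0.02  -0.021 -0.149] F [ 0.32 -0.03  0.3 ] w 0.1054 gf 12.32 tau7 -0.882 j7 -1.6231 t 6.2
```

carry_out(commands=[[[0,0,0,0,0,0],[0,0,0,0,0,0],[0,0,0,0,0,0]]])

```text
clock: 6.45
position: [0.6524, -0.0556, 0.104]
ee_rot: [0.999, 0.037, 0.0, 0.0]
ft_force: [0.3, -0.5, 1.8]
grip_width: 0.102
grasp_force: 12.1
```

```bash
python3 s.py
```

```text
pos [ 0.6524 -0.0556  0.104 ] theta 1.3689 T [-0.205  0.008 -0.059] F [ 0.28 -0.52  1.85] w 0.1024 gf 12.06 tau7 0.112 j7 -1.6263 t 6.45
```

carry_out(commands=[[[0,0,0,0,0,-0.2],[0,0,0,0,0,0]]])

```text
clock: 6.62
position: [0.6524, -0.0556, 0.104]
ee_rot: [0.999, 0.049, 0.0, 0.0]
ft_force: [0.0, -1.8, 2.0]
grip_width: 0.104
grasp_force: 12.4
```

```bash
python3 s.py
```

```text
pos [ 0.6524 -0.0556  0.104 ] theta 1.3452 T [-0.331  0.05  -0.087] F [ 0.02 -1.76  2.  ] w 0.1041 gf 12.36 tau7 0.359 j7 -1.6042 t 6.6167
```

carry_out(commands=[[[0,0,0,0,0,-0.2],[0,0,0,0,0,0],[0,0,0,0,0,0]]])

```text
clock: 6.87
position: [0.6523, -0.0555, 0.104]
ee_rot: [0.998, 0.059, 0.0, 0.0]
ft_force: [-1.2, -1.5, 2.1]
grip_width: 0.102
grasp_force: 12.5
```

```bash
python3 s.py
```

```text
pos [ 0.6523 -0.0555  0.104 ] theta 1.3254 T [-0.519  0.06  -0.143] F [-1.21 -1.54  2.13] w 0.1022 gf 12.52 tau7 0.238 j7 -1.5857 t 6.8667
```

carry_out(commands=[[[0,0,0,0,0,-0.2],[0,0,0,0,0,0],[0,0,0,0,0,0]]])

```text
clock: 7.12
position: [0.6524, -0.0555, 0.104]
ee_rot: [0.998, 0.069, 0.0, 0.0]
ft_force: [-0.4, -2.6, 3.7]
grip_width: 0.107
grasp_force: 12.5
```

```bash
python3 s.py
```

```text
pos [ 0.6524 -0.0555  0.104 ] theta 1.3043 T [-0.619  0.119 -0.121] F [-0.36 -2.6   3.69] w 0.1073 gf 12.54 tau7 0.232 j7 -1.5659 t 7.1167
```

carry_out(commands=[[[0,0,0,0,0,-0.2],[0,0,0,0,0,0],[0,0,0,0,0,0]]])

```text
clock: 7.37
position: [0.6524, -0.0555, 0.104]
ee_rot: [0.997, 0.08, 0.0, 0.0]
ft_force: [-0.0, -3.2, 3.0]
grip_width: 0.102
grasp_force: 12.6
```

```bash
python3 s.py
```

```text
pos [ 0.6524 -0.0555  0.104 ] theta 1.2834 T [-0.833  0.087 -0.121] F [-0.03 -3.17  3.01] w 0.1017 gf 12.62 tau7 0.223 j7 -1.5462 t 7.3667
```

carry_out(commands=[[[0,0,0,0,0,-0.2],[0,0,0,0,0,0],[0,0,0,0,0,0]]])

```text
clock: 7.62
position: [0.6523, -0.0555, 0.1039]
ee_rot: [0.996, 0.09, 0.0, 0.0]
ft_force: [-0.5, -4.6, 2.6]
grip_width: 0.101
grasp_force: 12.6
```

```bash
python3 s.py
```

```text
pos [ 0.6523 -0.0555  0.1039] theta 1.2624 T [-1.055  0.14  -0.098] F [-0.46 -4.59  2.64] w 0.1006 gf 12.6 tau7 0.217 j7 -1.5266 t 7.6167
```

carry_out(commands=[[[0,0,0,0,0,-0.2],[0,0,0,0,0,0],[0,0,0,0,0,0]]])

```text
clock: 7.87
position: [0.6524, -0.0555, 0.104]
ee_rot: [0.995, 0.1, 0.0, 0.0]
ft_force: [0.1, -4.2, 3.1]
grip_width: 0.104
grasp_force: 12.9
```

```bash
python3 s.py
```

```text
pos [ 0.6524 -0.0555  0.104 ] theta 1.2415 T [-1.143  0.076 -0.072] F [ 0.1  -4.2   3.06] w 0.1042 gf 12.87 tau7 0.232 j7 -1.5069 t 7.8667
```

carry_out(commands=[[[0,0,0,0,0,-0.2],[0,0,0,0,0,0],[0,0,0,0,0,0]]])

```text
clock: 8.12
position: [0.6524, -0.0555, 0.104]
ee_rot: [0.994, 0.111, 0.0, 0.0]
ft_force: [0.1, -5.3, 3.9]
grip_width: 0.102
grasp_force: 12.7
```

```bash
python3 s.py
```

```text
pos [ 0.6524 -0.0555  0.104 ] theta 1.2206 T [-1.143  0.098 -0.067] F [ 0.09 -5.33  3.89] w 0.1023 gf 12.66 tau7 0.165 j7 -1.4874 t 8.1167
```

carry_out(commands=[[[0,0,0,0,0,-0.2],[0,0,0,0,0,0],[0,0,0,0,0,0]]])

```text
clock: 8.37
position: [0.6524, -0.0555, 0.104]
ee_rot: [0.993, 0.121, 0.0, 0.0]
ft_force: [-0.5, -4.9, 3.5]
grip_width: 0.104
grasp_force: 12.7
```

```bash
python3 s.py
```

```text
pos [ 0.6524 -0.0555  0.104 ] theta 1.1998 T [-1.145  0.058 -0.042] F [-0.47 -4.89  3.54] w 0.1042 gf 12.69 tau7 0.166 j7 -1.4678 t 8.3667
```

carry_out(commands=[[[0,0,0,0,0,-0.2],[0,0,0,0,0,0],[0,0,0,0,0,0]]])

```text
clock: 8.62
position: [0.6524, -0.0556, 0.1039]
ee_rot: [0.991, 0.132, 0.0, 0.0]
ft_force: [-0.1, -5.8, 4.3]
grip_width: 0.103
grasp_force: 12.6
```

```bash
python3 s.py
```

```text
pos [ 0.6524 -0.0556  0.1039] theta 1.1788 T [-1.204  0.022 -0.053] F [-0.15 -5.82  4.29] w 0.1025 gf 12.61 tau7 0.14 j7 -1.4481 t 8.6167
```

carry_out(commands=[[[0,0,0,0,0,-0.2],[0,0,0,0,0,0],[0,0,0,0,0,0]]])

```text
clock: 8.87
position: [0.6524, -0.0556, 0.104]
ee_rot: [0.99, 0.142, 0.0, 0.0]
ft_force: [-0.9, -4.5, 3.5]
grip_width: 0.099
grasp_force: 12.4
```

```bash
python3 s.py
```

```text
pos [ 0.6524 -0.0556  0.104 ] theta 1.1578 T [-1.239  0.046 -0.02 ] F [-0.93 -4.53  3.47] w 0.0993 gf 12.4 tau7 0.103 j7 -1.4284 t 8.8667
```

carry_out(commands=[[[0,0,0,0,0,-0.2],[0,0,0,0,0,0],[0,0,0,0,0,0]]])

```text
clock: 9.12
position: [0.6524, -0.0556, 0.104]
ee_rot: [0.988, 0.152, 0.0, 0.0]
ft_force: [0.0, -5.5, 4.0]
grip_width: 0.103
grasp_force: 12.5
```

```bash
python3 s.py
```

```text
pos [ 0.6524 -0.0556  0.104 ] theta 1.1369 T [-1.268  0.054 -0.053] F [ 0.03 -5.46  3.97] w 0.1026 gf 12.51 tau7 0.127 j7 -1.4088 t 9.1167
```

carry_out(commands=[[[0,0,0,0,0,-0.2],[0,0,0,0,0,0],[0,0,0,0,0,0]]])

```text
clock: 9.37
position: [0.6524, -0.0556, 0.104]
ee_rot: [0.987, 0.163, 0.0, 0.0]
ft_force: [-1.2, -5.2, 4.0]
grip_width: 0.095
grasp_force: 12.6
```

```bash
python3 s.py
```

```text
pos [ 0.6524 -0.0556  0.104 ] theta 1.116 T [-1.173 -0.013 -0.036] F [-1.22 -5.22  3.97] w 0.0947 gf 12.64 tau7 0.164 j7 -1.3892 t 9.3667
```

carry_out(commands=[[[0,0,0,0,0,-0.2],[0,0,0,0,0,0],[0,0,0,0,0,0]]])

```text
clock: 9.62
position: [0.6524, -0.0556, 0.104]
ee_rot: [0.985, 0.173, 0.0, 0.0]
ft_force: [-1.3, -4.8, 2.9]
grip_width: 0.098
grasp_force: 13.0
```

```bash
python3 s.py
```

```text
pos [ 0.6524 -0.0556  0.104 ] theta 1.0952 T [-1.245  0.025 -0.13 ] F [-1.29 -4.85  2.9 ] w 0.0984 gf 13.02 tau7 0.198 j7 -1.3696 t 9.6167
```

carry_out(commands=[[[0,0,0,0,0,-0.2],[0,0,0,0,0,0],[0,0,0,0,0,0]]])

```text
clock: 9.87
position: [0.6524, -0.0556, 0.104]
ee_rot: [0.983, 0.183, 0.0, 0.0]
ft_force: [-0.1, -4.2, 3.1]
grip_width: 0.101
grasp_force: 13.7
```

```bash
python3 s.py
```

```text
pos [ 0.6524 -0.0556  0.104 ] theta 1.0742 T [-1.221  0.055 -0.117] F [-0.09 -4.22  3.06] w 0.1015 gf 13.73 tau7 0.226 j7 -1.35 t 9.8667
```

carry_out(commands=[[[0,0,0,0,0,-0.2],[0,0,0,0,0,0],[0,0,0,0,0,0]]])

```text
clock: 10.12
position: [0.6524, -0.0556, 0.1039]
ee_rot: [0.981, 0.194, 0.0, 0.0]
ft_force: [-1.2, -4.9, 3.5]
grip_width: 0.102
grasp_force: 14.6
```

```bash
python3 s.py
```

```text
pos [ 0.6524 -0.0556  0.1039] theta 1.0533 T [-1.187  0.058 -0.142] F [-1.16 -4.86  3.55] w 0.1023 gf 14.64 tau7 0.255 j7 -1.3304 t 10.1167
```

carry_out(commands=[[[0,0,0,0,0,0.4],[0,0,0,0,0,0],[0,0,0,0,0,0]]])

```text
clock: 10.37
position: [0.6524, -0.0556, 0.104]
ee_rot: [0.985, 0.173, 0.0, 0.0]
ft_force: [-0.6, -5.8, 3.3]
grip_width: 0.103
grasp_force: 13.1
```

```bash
python3 s.py
```

```text
pos [ 0.6524 -0.0556  0.104 ] theta 1.0955 T [-1.165  0.029 -0.13 ] F [-0.57 -5.83  3.32] w 0.1032 gf 13.11 tau7 -0.064 j7 -1.37 t 10.3667
```

carry_out(commands=[[[0,0,0,0,0,0.3],[0,0,0,0,0,0],[0,0,0,0,0,0]]])

```text
clock: 10.62
position: [0.6524, -0.0556, 0.104]
ee_rot: [0.988, 0.157, 0.0, 0.0]
ft_force: [-0.1, -5.7, 4.3]
grip_width: 0.099
grasp_force: 12.6
```

```bash
python3 s.py
```

```text
pos [ 0.6524 -0.0556  0.104 ] theta 1.1267 T [-1.226  0.028 -0.024] F [-0.12 -5.66  4.28] w 0.0987 gf 12.56 tau7 -0.078 j7 -1.3993 t 10.6167
```

carry_out(commands=[[[0,0,0,0,0,0.3],[0,0,0,0,0,0],[0,0,0,0,0,0]]])

```text
clock: 10.87
position: [0.6524, -0.0556, 0.104]
ee_rot: [0.99, 0.142, 0.0, 0.0]
ft_force: [-0.0, -5.6, 3.0]
grip_width: 0.1
grasp_force: 12.2
```

```bash
python3 s.py
```

```text
pos [ 0.6524 -0.0556  0.104 ] theta 1.1581 T [-1.259  0.034  0.016] F [-0.04 -5.61  2.97] w 0.1004 gf 12.22 tau7 -0.144 j7 -1.4287 t 10.8667
```

carry_out(commands=[[[0,0,0,0,0,0.3],[0,0,0,0,0,0],[0,0,0,0,0,0]]])

```text
clock: 11.12
position: [0.6524, -0.0556, 0.1039]
ee_rot: [0.992, 0.126, 0.0, 0.0]
ft_force: [-0.7, -5.5, 3.7]
grip_width: 0.103
grasp_force: 12.2
```

```bash
python3 s.py
```

```text
pos [ 0.6524 -0.0556  0.1039] theta 1.1894 T [-1.273  0.089  0.12 ] F [-0.71 -5.49  3.67] w 0.1027 gf 12.2 tau7 -0.205 j7 -1.4581 t 11.1167
```

carry_out(commands=[[[0,0,0,0,0,0.2],[0,0,0,0,0,0],[0,0,0,0,0,0]]])

```text
clock: 11.37
position: [0.6525, -0.0556, 0.104]
ee_rot: [0.993, 0.116, 0.0, 0.0]
ft_force: [1.8, -5.9, 2.4]
grip_width: 0.099
grasp_force: 12.3
```

```bash
python3 s.py
```

```text
pos [ 0.6525 -0.0556  0.104 ] theta 1.2103 T [-1.199 -0.138  0.034] F [ 1.76 -5.94  2.37] w 0.0992 gf 12.33 tau7 -0.168 j7 -1.4776 t 11.3667
```

carry_out(commands=[[[0,0,0,0,0,-0.3],[0,0,0,0,0,0],[0,0,0,0,0,0]]])

```text
clock: 11.62
position: [0.6525, -0.0556, 0.1039]
ee_rot: [0.991, 0.132, 0.0, 0.0]
ft_force: [0.5, -5.6, 2.8]
grip_width: 0.105
grasp_force: 12.2
```

```bash
python3 s.py
```

```text
pos [ 0.6525 -0.0556  0.1039] theta 1.1787 T [-1.201 -0.145 -0.01 ] F [ 0.55 -5.63  2.79] w 0.1047 gf 12.18 tau7 0.111 j7 -1.448 t 11.6167
```

carry_out(commands=[[[0,0,0,0,0,-0.3],[0,0,0,0,0,0],[0,0,0,0,0,0]]])

```text
clock: 11.87
position: [0.6526, -0.0556, 0.104]
ee_rot: [0.989, 0.147, 0.0, 0.0]
ft_force: [0.6, -5.4, 3.0]
grip_width: 0.106
grasp_force: 12.3
```

```bash
python3 s.py
```

```text
pos [ 0.6526 -0.0556  0.104 ] theta 1.1473 T [-1.243 -0.267 -0.064] F [ 0.59 -5.41  3.  ] w 0.1058 gf 12.3 tau7 0.175 j7 -1.4185 t 11.8667
```

carry_out(commands=[[[0,0,0,0,0,-0.3],[0,0,0,0,0,0],[0,0,0,0,0,0]]])

```text
clock: 12.12
position: [0.6526, -0.0556, 0.104]
ee_rot: [0.987, 0.163, 0.0, 0.0]
ft_force: [0.5, -4.9, 2.7]
grip_width: 0.103
grasp_force: 12.6
```

```bash
python3 s.py
```

```text
pos [ 0.6526 -0.0556  0.104 ] theta 1.116 T [-1.143 -0.082 -0.051] F [ 0.53 -4.92  2.75] w 0.103 gf 12.64 tau7 0.236 j7 -1.3892 t 12.1167
```

carry_out(commands=[[[0,0,0,0,0,-0.3],[0,0,0,0,0,0],[0,0,0,0,0,0]]])

```text
clock: 12.37
position: [0.6526, -0.0556, 0.104]
ee_rot: [0.984, 0.178, 0.0, 0.0]
ft_force: [0.6, -4.9, 2.9]
grip_width: 0.103
grasp_force: 13.3
```

```bash
python3 s.py
```

```text
pos [ 0.6526 -0.0556  0.104 ] theta 1.0846 T [-1.208 -0.157 -0.151] F [ 0.58 -4.87  2.94] w 0.1035 gf 13.33 tau7 0.284 j7 -1.3598 t 12.3667
```

carry_out(commands=[[[0,0,0,0,0,0.4],[0,0,0,0,0,0]]])

```text
clock: 12.53
position: [0.6526, -0.0556, 0.104]
ee_rot: [0.988, 0.156, 0.0, 0.0]
ft_force: [0.4, -5.4, 2.6]
grip_width: 0.104
grasp_force: 12.5
```

carry_out(commands=[[[0,0,0,0,0,0],[0,0,0,0,0,0],[0,0,0,0,0,0],[0,0,0,0,0,0],[0,0,-0.4,0,0,0],[0,0,-0.8,0,0,0],[0,0,-0.8,0,0,0]]], hand=0)

```text
clock: 13.12
position: [0.6513, -0.0546, 0.1836]
ee_rot: [0.987, 0.158, -0.001, -0.001]
ft_force: [0.6, -0.4, 0.5]
grip_width: 0.503
grasp_force: 0.0
```

```bash
python3 s.py; python3 -c "
from h import *
goto([*Rr,.18],np.pi/2+YAW-1.09)"
```

```text
pos [ 0.6513 -0.0546  0.1836] theta 1.1254 T [-0.017 -0.068 -0.071] F [ 0.58 -0.35  0.52] w 0.5027 gf 0.0 tau7 -0.199 j7 -1.3767 t 13.1167
pos [ 0.6513 -0.0546  0.1836] az 0.3174 turn [-0.018  0.024 -0.338] then shift [-1.246  2.456  0.089] clock 13.1167 j7 -1.376747398903511
```

carry_out(commands=[[[0,0,0,0,0,-0.34],[-0.4,0.82,0,0,0,0],[-0.4,0.82,0,0,0,0],[-0.44,0.82,0.08,0,0,0],[0,0,0,0,0,0],[0,0,0,0,0,0]]])

```text
clock: 13.62
position: [0.6389, -0.1675, 0.1801]
ee_rot: [0.985, 0.173, -0.001, 0.0]
ft_force: [0.2, 0.3, 0.2]
grip_width: 0.503
grasp_force: 0.0
```

```bash
python3 -c "
from h import *
goto([*Rr,.104],np.pi/2+YAW-1.09)
a=cv2.resize(camera('top')[170:225,255:345],None,fx=7,fy=5.4,interpolation=cv2.INTER_CUBIC);b=cv2.resize(camera('scene')[165:215,215:305],None,fx=7,fy=5.8,interpolation=cv2.INTER_CUBIC)
cv2.imwrite('pics/t2.png',np.vstack([a,b])[:,:,::-1])"
```

```text
pos [ 0.6389 -0.1675  0.1801] az 0.3477 turn [ 0.001  0.011 -0.049] then shift [ 0.021 -0.087  1.902] clock 13.6167 j7 -1.1664027480939838
```

View pics/t2.png

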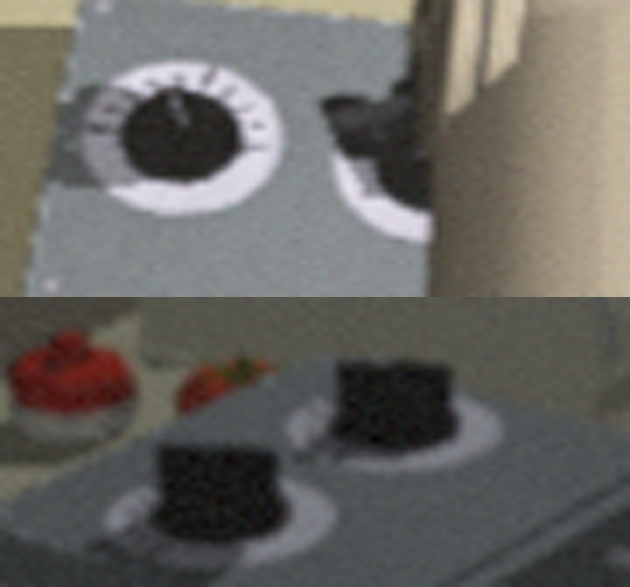

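The left pointer now lies at (174–185, 90–122) in the top crop, near mark 3, so it is consistent with about 1.1 rad. The gripper is above the right dial, so I'll grip that next.

carry_out(commands=[[[0.02,-0.09,0.4,0,0,-0.05],[0,0,0.45,0,0,0],[0,0,0.45,0,0,0],[0,0,0.4,0,0,0],[0,0,0.2,0,0,0],[0,0,0,0,0,0],[0,0,0,0,0,0]]])

```text
clock: 14.3
position: [0.6395, -0.1598, 0.1051]
ee_rot: [0.984, 0.178, 0.0, -0.0]
ft_force: [-0.0, 0.1, 0.6]
grip_width: 0.504
grasp_force: 0.0
```

carry_out(commands=[[[0,0,0,0,0,0],[0,0,0,0,0,0],[0,0,0,0,0,0],[0,0,0,0,0,0],[0,0,0,0,0,0],[0,0,0,0,0,0]]], hand=0.8)

```text
clock: 14.8
position: [0.6393, -0.1611, 0.1049]
ee_rot: [0.984, 0.178, 0.0, 0.0]
ft_force: [0.3, -0.7, 0.2]
grip_width: 0.102
grasp_force: 0.2
```

```bash
python3 s.py
```

```text
pos [ 0.6393 -0.1611  0.1049] theta 1.0855 T [-0.03  -0.05  -0.006] F [ 0.32 -0.71  0.18] w 0.1022 gf 0.18 tau7 0.0 j7 -1.1864 t 14.8
```

carry_out(commands=[[[0,0,0,0,0,0],[0,0,0,0,0,0],[-0.05,0.06,0,0,0,0],[0,0,0,0,0,0],[0,0,0,0,0,0]]], hand=0.5)

```text
clock: 15.22
position: [0.6381, -0.1644, 0.1047]
ee_rot: [0.984, 0.177, -0.0, 0.0]
ft_force: [0.1, -0.9, -0.7]
grip_width: 0.25
grasp_force: 0.0
```

carry_out(commands=[[[0,0,0,0,0,0],[0,0,0,0,0,0],[0,0,0,0,0,0],[0,0,0,0,0,0],[0,0,0,0,0,0],[0,0,0,0,0,0]]], hand=0.8)

```text
clock: 15.72
position: [0.6383, -0.164, 0.1049]
ee_rot: [0.984, 0.178, 0.0, 0.0]
ft_force: [-0.3, -0.8, 1.7]
grip_width: 0.102
grasp_force: 0.9
```

```bash
python3 s.py
```

```text
pos [ 0.6383 -0.164   0.1049] theta 1.0855 T [-0.176  0.013 -0.015] F [-0.27 -0.76  1.74] w 0.1024 gf 0.92 tau7 0.001 j7 -1.1814 t 15.7167
```

carry_out(commands=[[[0,0,0,0,0,0],[0,0,0,0,0,0],[0,0,0,0,0,0]]], hand=0.83)

```text
clock: 15.97
position: [0.6383, -0.1641, 0.1049]
ee_rot: [0.984, 0.178, 0.0, 0.0]
ft_force: [0.5, -0.9, 2.0]
grip_width: 0.081
grasp_force: 1.1
```

```bash
python3 s.py
```

```text
pos [ 0.6383 -0.1641  0.1049] theta 1.0855 T [-0.275 -0.068 -0.053] F [ 0.47 -0.85  1.95] w 0.0813 gf 1.1 tau7 -0.0 j7 -1.1814 t 15.9667
```

```bash
python3 -c "
from h import *
cv2.imwrite('pics/t3.png',cv2.resize(camera('scene')[130:215,215:320],None,fx=7,fy=7,interpolation=cv2.INTER_CUBIC)[:,:,::-1])
for p in (Rr,L): print((pix('scene',[*p,.127])-[215,130])*7,(pix('scene',[*p,.096])-[215,130])*7)
print((pix('scene',get_obs()['position'])-[215,130])*7)"
```

```text
[391.96383303 320.37981597] [392.41339106 390.67704092]
[216.00292926 423.21697252] [218.99522575 497.11004004]
[392.722624   370.68114626]
```

View pics/t3.png

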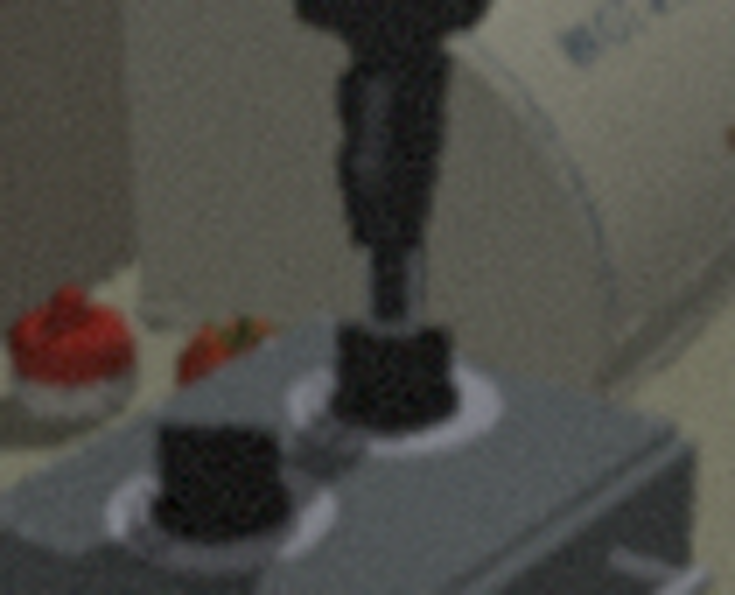

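The crop shows the gripper over the right dial, but it is too dark to tell whether the bar sits between the fingers. I'll brighten an averaged view.

```bash
python3 -c "
from h import *
a=np.mean([camera('scene') for _ in range(12)],0)[145:205,240:300]
a=255*np.clip(a/110,0,1)**.5
cv2.imwrite('pics/t4.png',cv2.resize(a,None,fx=10,fy=10,interpolation=cv2.INTER_CUBIC)[:,:,::-1])"
```

```text
[ WARN:0@4.600] global loadsave.cpp:1063 imwrite_ Unsupported depth image for selected encoder is fallbacked to CV_8U.
```

View pics/t4.png

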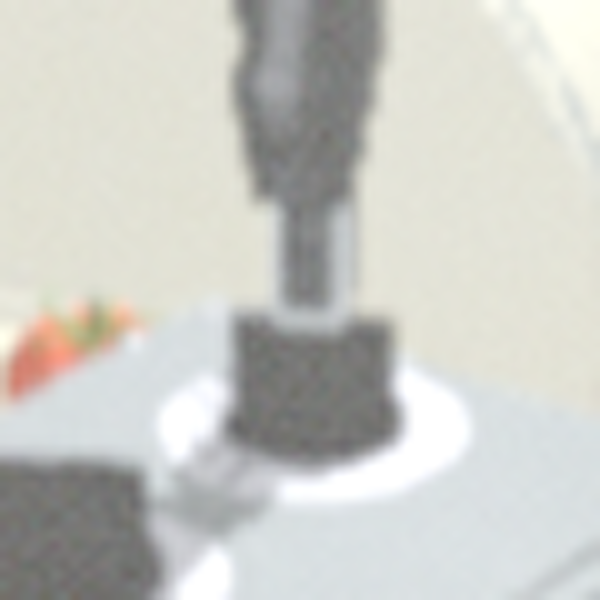

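```bash
python3 -c "
from h import *
for z in (.2085,.2145,.2285): print(pix('scene',[.6503,-.0542,z]))
a=np.array([.634,-.152])
for z in (.105,.11,.115,.12,.125): print(z,pix('scene',[*a,z]))
M=Rot.from_quat(get_obs()['ee_rot']).as_matrix();print(M)
"; python3 s.py
```

```text
[245.16249118 161.56948434]
[245.07508309 159.32519855]
[244.8697668  154.03960293]
0.105 [270.36297955 184.94880743]
0.11 [270.35106921 183.32309757]
0.115 [270.33912    181.69041732]
0.12 [270.32713183 180.05073422]
0.125 [270.31510464 178.40401579]
[[ 9.36840008e-01  3.49758036e-01  3.41191785e-04]
 [ 3.49758122e-01 -9.36840008e-01 -2.34595012e-04]
 [ 2.37590624e-04  3.39112591e-04 -9.99999914e-01]]
pos [ 0.6383 -0.1641  0.1048] theta 1.0855 T [-0.384 -0.176  0.015] F [ 0.66 -1.95  3.25] w 0.0857 gf 1.64 tau7 -0.001 j7 -1.1814 t 16.6167
```

The fingertip's lower edge is at crop row 330, about 1 px below the bar's top edge. The fingers therefore overlap only the top few millimetres of the bar, with the tips 15–20 mm above the reported TCP. I'll open and go lower in small steps, watching the force.

carry_out(commands=[[[0,0,0,0,0,0],[0,0,0,0,0,0],[0,0,0,0,0,0],[0,0,0.1,0,0,0],[0,0,0.1,0,0,0],[0,0,0,0,0,0],[0,0,0,0,0,0]]], hand=0.4)

```text
clock: 17.2
position: [0.6378, -0.1638, 0.0961]
ee_rot: [0.984, 0.178, -0.0, -0.0]
ft_force: [0.4, 0.4, -0.9]
grip_width: 0.301
grasp_force: 0.0
```

carry_out(commands=[[[0,0,0.1,0,0,0],[0,0,0,0,0,0],[0,0,0,0,0,0]]])

```text
clock: 17.45
position: [0.638, -0.1639, 0.0924]
ee_rot: [0.984, 0.178, -0.0, -0.0]
ft_force: [0.6, -0.5, 0.1]
grip_width: 0.299
grasp_force: 0.0
```

```bash
python3 -c "
from h import *
goto([*Rr,.09],np.pi/2+YAW-1.09)
a=np.mean([camera('scene') for _ in range(6)],0)[145:205,240:300]
a=(255*np.clip(a/110,0,1)**.5).astype('u1')
cv2.imwrite('pics/t5.png',cv2.resize(a,None,fx=10,fy=10,interpolation=cv2.INTER_CUBIC)[:,:,::-1])";python3 s.py
```

```text
pos [ 0.638  -0.1639  0.0924] az 0.3574 turn [-0.001  0.003  0.044] then shift [0.01  0.005 0.061] clock 17.45 j7 -1.1849647609677747
pos [ 0.6383 -0.1639  0.0929] theta 1.0853 T [-0.025 -0.    -0.043] F [-0.51 -0.29  0.18] w 0.3013 gf 0.0 tau7 0.0 j7 -1.1849 t 17.75
```

View pics/t5.png

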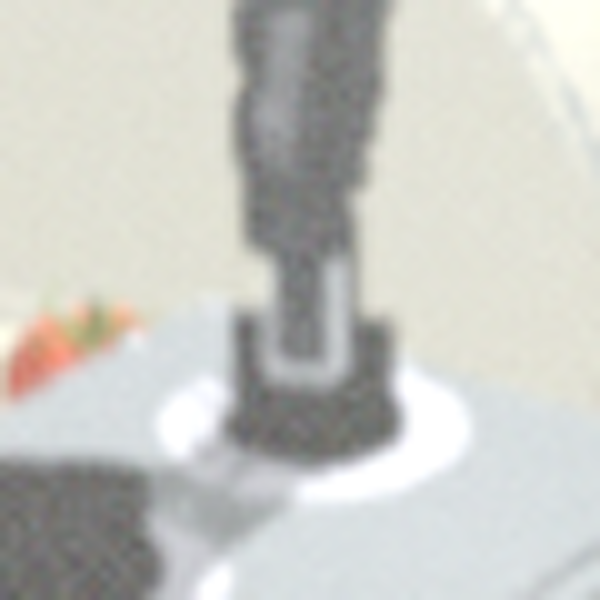

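The tip now reaches crop row 385, about 10 mm down the bar. I'll go 6 mm lower and grip.

carry_out(commands=[[[0,0,0.08,0,0,0],[0,0,0.07,0,0,0],[0,0,0,0,0,0],[0,0,0,0,0,0]]])

```text
clock: 18.08
position: [0.6379, -0.1639, 0.0863]
ee_rot: [0.984, 0.178, -0.0, -0.0]
ft_force: [-0.9, 0.3, -0.3]
grip_width: 0.301
grasp_force: 0.0
```

carry_out(commands=[[[0,0,0,0,0,0],[0,0,0,0,0,0],[0,0,0,0,0,0],[0,0,0,0,0,0],[0,0,0,0,0,0]]], hand=0.78)

```text
clock: 18.5
position: [0.6385, -0.1649, 0.0869]
ee_rot: [0.984, 0.177, 0.0, 0.001]
ft_force: [3.6, -4.4, -0.9]
grip_width: 0.113
grasp_force: 13.1
```

```bash
python3 s.py
```

```text
pos [ 0.6385 -0.1649  0.0869] theta 1.0862 T [-0.971 -0.675  0.029] F [ 3.57 -4.37 -0.92] w 0.1135 gf 13.07 tau7 -0.031 j7 -1.1868 t 18.5
```

carry_out(commands=[[[0,0.04,0,0,0,0.4],[0,0,0,0,0,0.5],[0,0,0,0,0,0.5],[0,0,0,0,0,0.5],[0,0,0,0,0,0.5],[0,0,0,0,0,0.5],[0,0,0,0,0,0.5],[0,0,0,0,0,0]]])

```text
clock: 19.17
position: [0.6385, -0.1647, 0.0869]
ee_rot: [1.0, -0.0, -0.0, -0.0]
ft_force: [-1.4, 0.3, 1.6]
grip_width: 0.116
grasp_force: 13.6
```

```bash
python3 s.py
```

```text
pos [ 0.6385 -0.1647  0.0869] theta 1.4434 T [ 0.026  0.305 -0.058] F [-1.41  0.28  1.61] w 0.1156 gf 13.62 tau7 -1.015 j7 -1.5197 t 19.1667
```

carry_out(commands=[[[0,0,0,0,0,0.5],[0,0,0,0,0,0.5],[0,0,0,0,0,0.5],[0,0,0,0,0,0.5],[0,0,0,0,0,0.5],[0,0,0,0,0,0.5],[0,0,0,0,0,0],[0,0,0,0,0,0]]])

```text
clock: 19.83
position: [0.6386, -0.1644, 0.0869]
ee_rot: [0.988, -0.154, -0.0, -0.0]
ft_force: [-2.8, 2.9, 2.7]
grip_width: 0.114
grasp_force: 13.8
```

```bash
python3 s.py
```

```text
pos [ 0.6386 -0.1644  0.0869] theta 1.7521 T [ 0.674  0.643 -0.068] F [-2.76  2.87  2.71] w 0.1145 gf 13.82 tau7 -0.279 j7 -1.8086 t 19.8333
```

carry_out(commands=[[[0,0,0,0,0,0.25],[0,0,0,0,0,0],[0,0,0,0,0,0]]])

```text
clock: 20.08
position: [0.6386, -0.1645, 0.0868]
ee_rot: [0.986, -0.168, -0.0, -0.0]
ft_force: [-3.5, 4.2, 4.2]
grip_width: 0.11
grasp_force: 14.0
```

```bash
python3 s.py
```

```text
pos [ 0.6386 -0.1645  0.0868] theta 1.7805 T [0.977 0.796 0.028] F [-3.48  4.25  4.21] w 0.1101 gf 13.98 tau7 -0.099 j7 -1.8351 t 20.0833
```

carry_out(commands=[[[0,0,0,0,0,0.25],[0,0,0,0,0,0],[0,0,0,0,0,0]]])

```text
clock: 20.33
position: [0.6386, -0.1644, 0.0868]
ee_rot: [0.983, -0.181, -0.0, -0.0]
ft_force: [-3.7, 4.7, 3.6]
grip_width: 0.117
grasp_force: 14.0
```

```bash
python3 s.py
```

```text
pos [ 0.6386 -0.1644  0.0868] theta 1.8067 T [ 0.993  0.743 -0.026] F [-3.68  4.71  3.58] w 0.1165 gf 13.97 tau7 -0.056 j7 -1.8596 t 20.3333
```

carry_out(commands=[[[0,0,0,0,0,0.25],[0,0,0,0,0,0],[0,0,0,0,0,0]]])

```text
clock: 20.58
position: [0.6387, -0.1644, 0.0869]
ee_rot: [0.981, -0.194, -0.0, -0.0]
ft_force: [-3.3, 3.6, 4.0]
grip_width: 0.115
grasp_force: 14.0
```

```bash
python3 s.py
```

```text
pos [ 0.6387 -0.1644  0.0869] theta 1.8328 T [ 0.985  0.774 -0.01 ] F [-3.31  3.57  4.01] w 0.115 gf 13.97 tau7 -0.092 j7 -1.8841 t 20.5833
```

carry_out(commands=[[[0,0,0,0,0,0.25],[0,0,0,0,0,0],[0,0,0,0,0,0]]])

```text
clock: 20.83
position: [0.6387, -0.1644, 0.0868]
ee_rot: [0.978, -0.207, -0.0, -0.0]
ft_force: [-3.7, 4.9, 3.9]
grip_width: 0.113
grasp_force: 14.0
```

```bash
python3 s.py
```

```text
pos [ 0.6387 -0.1644  0.0868] theta 1.8589 T [ 1.002  0.79  -0.066] F [-3.7   4.91  3.95] w 0.1127 gf 13.97 tau7 -0.102 j7 -1.9086 t 20.8333
```

carry_out(commands=[[[0,0,0,0,0,0.25],[0,0,0,0,0,0],[0,0,0,0,0,0]]])

```text
clock: 21.08
position: [0.6387, -0.1644, 0.0868]
ee_rot: [0.976, -0.219, -0.0, -0.0]
ft_force: [-2.6, 4.3, 4.2]
grip_width: 0.115
grasp_force: 14.0
```

```bash
python3 s.py
```

```text
pos [ 0.6387 -0.1644  0.0868] theta 1.8851 T [ 0.98   0.773 -0.009] F [-2.6   4.27  4.17] w 0.115 gf 13.96 tau7 -0.109 j7 -1.9331 t 21.0833
```

carry_out(commands=[[[0,0,0,0,0,0.25],[0,0,0,0,0,0],[0,0,0,0,0,0]]])

```text
clock: 21.33
position: [0.6387, -0.1644, 0.0869]
ee_rot: [0.973, -0.232, -0.0, -0.001]
ft_force: [-3.5, 4.6, 4.5]
grip_width: 0.11
grasp_force: 14.0
```

```bash
python3 s.py
```

```text
pos [ 0.6387 -0.1644  0.0869] theta 1.9113 T [ 0.99   0.71  -0.024] F [-3.5   4.63  4.48] w 0.1102 gf 13.96 tau7 -0.058 j7 -1.9576 t 21.3333
```

carry_out(commands=[[[0,0,0,0,0,0.25],[0,0,0,0,0,0],[0,0,0,0,0,0]]])

```text
clock: 21.58
position: [0.6387, -0.1644, 0.0868]
ee_rot: [0.97, -0.245, -0.0, -0.0]
ft_force: [-4.0, 4.5, 4.4]
grip_width: 0.113
grasp_force: 14.0
```

```bash
python3 s.py
```

```text
pos [ 0.6387 -0.1644  0.0868] theta 1.9375 T [ 1.075  0.784 -0.049] F [-3.97  4.53  4.45] w 0.113 gf 13.96 tau7 -0.057 j7 -1.9822 t 21.5833
```

carry_out(commands=[[[0,0,0,0,0,0.25],[0,0,0,0,0,0],[0,0,0,0,0,0]]])

```text
clock: 21.83
position: [0.6387, -0.1643, 0.0869]
ee_rot: [0.966, -0.258, -0.0, -0.001]
ft_force: [-3.7, 4.3, 4.5]
grip_width: 0.116
grasp_force: 14.0
```

```bash
python3 s.py
```

```text
pos [ 0.6387 -0.1643  0.0869] theta 1.9637 T [ 1.081  0.774 -0.062] F [-3.67  4.28  4.5 ] w 0.1163 gf 13.96 tau7 -0.029 j7 -2.0067 t 21.8333
```

carry_out(commands=[[[0,0,0,0,0,0.25],[0,0,0,0,0,0],[0,0,0,0,0,0]]])

```text
clock: 22.08
position: [0.6387, -0.1643, 0.0869]
ee_rot: [0.963, -0.27, -0.0, -0.001]
ft_force: [-4.4, 5.0, 3.9]
grip_width: 0.112
grasp_force: 14.0
```

```bash
python3 s.py
```

```text
pos [ 0.6387 -0.1643  0.0869] theta 1.9897 T [1.026 0.754 0.078] F [-4.39  5.    3.86] w 0.1122 gf 13.95 tau7 -0.156 j7 -2.0311 t 22.0833
```

carry_out(commands=[[[0,0,0,0,0,0.25],[0,0,0,0,0,0],[0,0,0,0,0,0]]])

```text
clock: 22.33
position: [0.6387, -0.1643, 0.0869]
ee_rot: [0.959, -0.283, -0.0, -0.001]
ft_force: [-2.9, 4.0, 3.4]
grip_width: 0.113
grasp_force: 13.9
```

```bash
python3 s.py
```

```text
pos [ 0.6387 -0.1643  0.0869] theta 2.0159 T [ 1.071  0.716 -0.04 ] F [-2.91  3.97  3.39] w 0.1128 gf 13.94 tau7 -0.085 j7 -2.0557 t 22.3333
```

carry_out(commands=[[[0,0,0,0,0,0.25],[0,0,0,0,0,0],[0,0,0,0,0,0]]])

```text
clock: 22.58
position: [0.6387, -0.1643, 0.0868]
ee_rot: [0.955, -0.295, -0.0, -0.001]
ft_force: [-2.8, 5.3, 5.3]
grip_width: 0.114
grasp_force: 13.9
```

```bash
python3 s.py
```

```text
pos [ 0.6387 -0.1643  0.0868] theta 2.0422 T [ 1.039  0.667 -0.031] F [-2.84  5.33  5.25] w 0.1136 gf 13.94 tau7 -0.07 j7 -2.0802 t 22.5833
```

carry_out(commands=[[[0,0,0,0,0,0.25],[0,0,0,0,0,0],[0,0,0,0,0,0]]])

```text
clock: 22.83
position: [0.6388, -0.1642, 0.0868]
ee_rot: [0.951, -0.308, -0.0, -0.001]
ft_force: [-3.5, 3.9, 4.4]
grip_width: 0.11
grasp_force: 13.9
```

```bash
python3 s.py
```

```text
pos [ 0.6388 -0.1642  0.0868] theta 2.0683 T [ 1.094  0.661 -0.018] F [-3.51  3.88  4.41] w 0.1099 gf 13.94 tau7 -0.061 j7 -2.1048 t 22.8333
```

carry_out(commands=[[[0,0,0,0,0,0.25],[0,0,0,0,0,0],[0,0,0,0,0,0]]])

```text
clock: 23.08
position: [0.6387, -0.1642, 0.0868]
ee_rot: [0.947, -0.32, -0.0, -0.001]
ft_force: [-2.9, 4.7, 4.6]
grip_width: 0.118
grasp_force: 13.9
```

```bash
python3 s.py
```

```text
pos [ 0.6387 -0.1642  0.0868] theta 2.0945 T [ 1.047  0.635 -0.051] F [-2.88  4.67  4.6 ] w 0.1181 gf 13.93 tau7 -0.075 j7 -2.1293 t 23.0833
```

carry_out(commands=[[[0,0,0,0,0,0.25],[0,0,0,0,0,0],[0,0,0,0,0,0]]])

```text
clock: 23.33
position: [0.6388, -0.1642, 0.0869]
ee_rot: [0.943, -0.332, -0.0, -0.001]
ft_force: [-3.5, 4.6, 4.3]
grip_width: 0.113
grasp_force: 13.9
```

```bash
python3 s.py
```

```text
pos [ 0.6388 -0.1642  0.0869] theta 2.1206 T [ 1.114  0.637 -0.044] F [-3.48  4.63  4.3 ] w 0.1133 gf 13.92 tau7 -0.092 j7 -2.1538 t 23.3333
```

carry_out(commands=[[[0,0,0,0,0,0.25],[0,0,0,0,0,0],[0,0,0,0,0,0]]])

```text
clock: 23.58
position: [0.6388, -0.1642, 0.0869]
ee_rot: [0.939, -0.345, -0.0, -0.001]
ft_force: [-3.3, 5.5, 4.9]
grip_width: 0.116
grasp_force: 13.9
```

```bash
python3 s.py
```

```text
pos [ 0.6388 -0.1642  0.0869] theta 2.1468 T [1.087 0.609 0.009] F [-3.34  5.47  4.93] w 0.1157 gf 13.92 tau7 -0.08 j7 -2.1783 t 23.5833
```

carry_out(commands=[[[0,0,0,0,0,0.25],[0,0,0,0,0,0],[0,0,0,0,0,0]]])

```text
clock: 23.83
position: [0.6388, -0.1642, 0.0868]
ee_rot: [0.934, -0.357, -0.0, -0.001]
ft_force: [-2.8, 4.4, 3.9]
grip_width: 0.111
grasp_force: 13.9
```

```bash
python3 s.py
```

```text
pos [ 0.6388 -0.1642  0.0868] theta 2.173 T [1.092 0.639 0.031] F [-2.83  4.45  3.87] w 0.1114 gf 13.91 tau7 -0.081 j7 -2.2029 t 23.8333
```

carry_out(commands=[[[0,0,0,0,0,0.25],[0,0,0,0,0,0],[0,0,0,0,0,0]]])

```text
clock: 24.08
position: [0.6388, -0.1642, 0.0869]
ee_rot: [0.929, -0.369, -0.0, -0.001]
ft_force: [-2.7, 4.6, 4.6]
grip_width: 0.114
grasp_force: 13.9
```

```bash
python3 s.py
```

```text
pos [ 0.6388 -0.1642  0.0869] theta 2.1991 T [ 1.105  0.629 -0.081] F [-2.69  4.64  4.65] w 0.1142 gf 13.91 tau7 -0.045 j7 -2.2274 t 24.0833
```

carry_out(commands=[[[0,0,0,0,0,0.25],[0,0,0,0,0,0],[0,0,0,0,0,0]]])

```text
clock: 24.33
position: [0.6388, -0.1641, 0.0868]
ee_rot: [0.924, -0.381, -0.0, -0.001]
ft_force: [-2.3, 5.4, 3.8]
grip_width: 0.11
grasp_force: 13.9
```

```bash
python3 s.py
```

```text
pos [ 0.6388 -0.1641  0.0868] theta 2.2253 T [ 1.128  0.633 -0.085] F [-2.27  5.37  3.79] w 0.1104 gf 13.9 tau7 -0.028 j7 -2.2519 t 24.3333
```

carry_out(commands=[[[0,0,0,0,0,0.25],[0,0,0,0,0,0],[0,0,0,0,0,0]]])

```text
clock: 24.58
position: [0.6389, -0.1641, 0.0869]
ee_rot: [0.919, -0.393, -0.0, -0.001]
ft_force: [-3.0, 5.8, 3.8]
grip_width: 0.116
grasp_force: 13.9
```

```bash
python3 s.py
```

```text
pos [ 0.6389 -0.1641  0.0869] theta 2.2514 T [ 1.11   0.552 -0.028] F [-2.99  5.77  3.84] w 0.1157 gf 13.89 tau7 -0.084 j7 -2.2764 t 24.5833
```

carry_out(commands=[[[0,0,0,0,0,0.25],[0,0,0,0,0,0],[0,0,0,0,0,0]]])

```text
clock: 24.83
position: [0.6389, -0.1641, 0.0868]
ee_rot: [0.914, -0.405, -0.0, -0.001]
ft_force: [-2.7, 4.2, 3.9]
grip_width: 0.112
grasp_force: 13.9
```

```bash
python3 s.py
```

```text
pos [ 0.6389 -0.1641  0.0868] theta 2.2775 T [1.149 0.54  0.024] F [-2.68  4.17  3.89] w 0.1119 gf 13.89 tau7 -0.09 j7 -2.301 t 24.8333
```

carry_out(commands=[[[0,0,0,0,0,0.25],[0,0,0,0,0,0],[0,0,0,0,0,0]]])

```text
clock: 25.08
position: [0.6389, -0.1641, 0.0869]
ee_rot: [0.909, -0.417, -0.0, -0.001]
ft_force: [-2.1, 4.5, 3.6]
grip_width: 0.114
grasp_force: 13.9
```

```bash
python3 s.py
```

```text
pos [ 0.6389 -0.1641  0.0869] theta 2.3037 T [1.123 0.551 0.01 ] F [-2.15  4.48  3.61] w 0.1137 gf 13.88 tau7 -0.09 j7 -2.3255 t 25.0833
```

carry_out(commands=[[[0,0,0,0,0,0.25],[0,0,0,0,0,0],[0,0,0,0,0,0]]])

```text
clock: 25.33
position: [0.639, -0.1641, 0.0869]
ee_rot: [0.903, -0.429, -0.0, -0.001]
ft_force: [-2.0, 5.0, 4.2]
grip_width: 0.111
grasp_force: 13.9
```

```bash
python3 s.py
```

```text
pos [ 0.639  -0.1641  0.0869] theta 2.3299 T [1.128 0.499 0.033] F [-2.    5.03  4.23] w 0.1111 gf 13.87 tau7 -0.101 j7 -2.35 t 25.3333
```

carry_out(commands=[[[0,0,0,0,0,0.25],[0,0,0,0,0,0],[0,0,0,0,0,0]]])

```text
clock: 25.58
position: [0.639, -0.164, 0.0869]
ee_rot: [0.898, -0.441, -0.0, -0.001]
ft_force: [-1.3, 5.1, 3.3]
grip_width: 0.11
grasp_force: 13.9
```

```bash
python3 s.py
```

```text
pos [ 0.639  -0.164   0.0869] theta 2.3559 T [ 1.132  0.466 -0.011] F [-1.28  5.14  3.33] w 0.1102 gf 13.87 tau7 -0.105 j7 -2.3745 t 25.5833
```

carry_out(commands=[[[0,0,0,0,0,0.25],[0,0,0,0,0,0],[0,0,0,0,0,0]]])

```text
clock: 25.83
position: [0.6389, -0.1641, 0.0868]
ee_rot: [0.892, -0.453, -0.0, -0.001]
ft_force: [-2.7, 5.6, 4.8]
grip_width: 0.114
grasp_force: 13.9
```

```bash
python3 s.py
```

```text
pos [ 0.6389 -0.1641  0.0868] theta 2.3822 T [1.16  0.478 0.007] F [-2.71  5.56  4.77] w 0.1142 gf 13.86 tau7 -0.099 j7 -2.399 t 25.8333
```

carry_out(commands=[[[0,0,0,0,0,-0.3],[0,0,0,0,0,-0.3],[0,0,0,0,0,-0.3],[0,0,0,0,0,0],[0,0,0,0,0,0]]])

```text
clock: 26.25
position: [0.6389, -0.1641, 0.0868]
ee_rot: [0.912, -0.41, -0.0, -0.001]
ft_force: [-1.9, 4.5, 4.0]
grip_width: 0.109
grasp_force: 13.9
```

```bash
python3 s.py
```

```text
pos [ 0.6389 -0.1641  0.0868] theta 2.2876 T [1.139 0.543 0.038] F [-1.92  4.55  4.02] w 0.1095 gf 13.89 tau7 0.097 j7 -2.3104 t 26.25
```

carry_out(commands=[[[0,0,0,0,0,-0.2],[0,0,0,0,0,0]]])

```text
clock: 26.42
position: [0.6389, -0.1641, 0.0868]
ee_rot: [0.917, -0.4, -0.0, -0.001]
ft_force: [-2.7, 4.6, 3.9]
grip_width: 0.117
grasp_force: 13.9
```

```bash
python3 s.py
```

```text
pos [ 0.6389 -0.1641  0.0868] theta 2.2658 T [1.124 0.561 0.054] F [-2.75  4.55  3.86] w 0.1169 gf 13.89 tau7 0.373 j7 -2.2899 t 26.4167
```

carry_out(commands=[[[0,0,0,0,0,-0.2],[0,0,0,0,0,0]]])

```text
clock: 26.58
position: [0.6389, -0.1641, 0.0869]
ee_rot: [0.921, -0.39, -0.0, -0.001]
ft_force: [-1.2, 5.0, 3.4]
grip_width: 0.118
grasp_force: 13.9
```

```bash
python3 s.py
```

```text
pos [ 0.6389 -0.1641  0.0869] theta 2.2448 T [1.086 0.569 0.035] F [-1.24  5.04  3.37] w 0.1185 gf 13.9 tau7 0.361 j7 -2.2702 t 26.5833
```

carry_out(commands=[[[0,0,0,0,0,-0.2],[0,0,0,0,0,0]]])

```text
clock: 26.75
position: [0.6389, -0.1641, 0.0869]
ee_rot: [0.925, -0.381, -0.0, -0.001]
ft_force: [-2.9, 5.0, 3.8]
grip_width: 0.112
grasp_force: 13.9
```

```bash
python3 s.py
```

```text
pos [ 0.6389 -0.1641  0.0869] theta 2.2239 T [ 1.12   0.613 -0.043] F [-2.87  4.98  3.79] w 0.1122 gf 13.9 tau7 0.373 j7 -2.2506 t 26.75
```

carry_out(commands=[[[0,0,0,0,0,-0.2],[0,0,0,0,0,0]]])

```text
clock: 26.92
position: [0.6389, -0.1642, 0.0869]
ee_rot: [0.929, -0.371, -0.0, -0.001]
ft_force: [-2.1, 5.6, 4.1]
grip_width: 0.11
grasp_force: 13.9
```

```bash
python3 s.py
```

```text
pos [ 0.6389 -0.1642  0.0869] theta 2.203 T [1.158 0.626 0.026] F [-2.13  5.56  4.08] w 0.1104 gf 13.91 tau7 0.357 j7 -2.231 t 26.9167
```

carry_out(commands=[[[0,0,0,0,0,-0.2],[0,0,0,0,0,0]]])

```text
clock: 27.08
position: [0.6388, -0.1642, 0.0868]
ee_rot: [0.932, -0.361, -0.0, -0.001]
ft_force: [-2.1, 4.7, 3.8]
grip_width: 0.113
grasp_force: 13.9
```

```bash
python3 s.py
```

```text
pos [ 0.6388 -0.1642  0.0868] theta 2.1821 T [1.117 0.591 0.017] F [-2.14  4.67  3.84] w 0.1125 gf 13.91 tau7 0.371 j7 -2.2114 t 27.0833
```

carry_out(commands=[[[0,0,0,0,0,-0.4],[0,0,0,0,0,-0.4],[0,0,0,0,0,0]]])

```text
clock: 27.33
position: [0.6387, -0.1642, 0.0868]
ee_rot: [0.947, -0.321, -0.0, -0.001]
ft_force: [-2.8, 4.3, 3.5]
grip_width: 0.105
grasp_force: 13.9
```

carry_out(commands=[[[0,0,0,0,0,-0.2],[0,0,0,0,0,0]]])

```text
clock: 27.5
position: [0.6388, -0.1642, 0.0868]
ee_rot: [0.95, -0.312, -0.0, -0.001]
ft_force: [-2.5, 4.6, 4.4]
grip_width: 0.116
grasp_force: 13.9
```

```bash
python3 s.py
```

```text
pos [ 0.6388 -0.1642  0.0868] theta 2.0774 T [ 1.12   0.724 -0.024] F [-2.54  4.56  4.45] w 0.1158 gf 13.94 tau7 0.357 j7 -2.1133 t 27.5
```

carry_out(commands=[[[0,0,0,0,0,-0.2],[0,0,0,0,0,0]]])

```text
clock: 27.67
position: [0.6387, -0.1642, 0.0868]
ee_rot: [0.953, -0.302, -0.0, -0.001]
ft_force: [-3.0, 4.5, 4.5]
grip_width: 0.115
grasp_force: 13.9
```

```bash
python3 s.py
```

```text
pos [ 0.6387 -0.1642  0.0868] theta 2.0565 T [1.092 0.756 0.025] F [-3.03  4.47  4.49] w 0.1146 gf 13.94 tau7 0.327 j7 -2.0937 t 27.6667
```

carry_out(commands=[[[0,0,0,0,0,-0.2],[0,0,0,0,0,0]]])

```text
clock: 27.83
position: [0.6388, -0.1643, 0.0869]
ee_rot: [0.956, -0.292, -0.0, -0.001]
ft_force: [-2.8, 5.1, 3.7]
grip_width: 0.115
grasp_force: 13.9
```

```bash
python3 s.py
```

```text
pos [ 0.6388 -0.1643  0.0869] theta 2.0355 T [1.076 0.71  0.073] F [-2.79  5.12  3.65] w 0.1152 gf 13.94 tau7 0.316 j7 -2.0741 t 27.8333
```

carry_out(commands=[[[0,0,0,0,0,-0.2],[0,0,0,0,0,0]]])

```text
clock: 28.0
position: [0.6387, -0.1643, 0.0869]
ee_rot: [0.959, -0.282, -0.0, -0.001]
ft_force: [-3.6, 5.2, 3.8]
grip_width: 0.111
grasp_force: 13.9
```

```bash
python3 s.py
```

```text
pos [ 0.6387 -0.1643  0.0869] theta 2.0145 T [1.065 0.729 0.049] F [-3.64  5.16  3.8 ] w 0.1106 gf 13.95 tau7 0.302 j7 -2.0544 t 28.0
```

carry_out(commands=[[[0,0,0,0,0,-0.2],[0,0,0,0,0,0]]])

```text
clock: 28.17
position: [0.6387, -0.1643, 0.0868]
ee_rot: [0.962, -0.272, -0.0, -0.001]
ft_force: [-3.1, 4.1, 4.6]
grip_width: 0.113
grasp_force: 14.0
```

```bash
python3 s.py
```

```text
pos [ 0.6387 -0.1643  0.0868] theta 1.9935 T [1.035 0.71  0.111] F [-3.09  4.13  4.59] w 0.113 gf 13.95 tau7 0.294 j7 -2.0348 t 28.1667
```

carry_out(commands=[[[0,0,0,0,0,-0.2],[0,0,0,0,0,0]]])

```text
clock: 28.33
position: [0.6387, -0.1643, 0.0869]
ee_rot: [0.965, -0.262, -0.0, -0.001]
ft_force: [-3.2, 3.5, 4.6]
grip_width: 0.111
grasp_force: 14.0
```

```bash
python3 s.py
```

```text
pos [ 0.6387 -0.1643  0.0869] theta 1.9729 T [ 1.045  0.711 -0.121] F [-3.22  3.49  4.58] w 0.1114 gf 13.97 tau7 0.475 j7 -2.0153 t 28.3333
```

carry_out(commands=[[[0,0,0,0,0,-0.2],[0,0,0,0,0,0]]])

```text
clock: 28.5
position: [0.6387, -0.1643, 0.0868]
ee_rot: [0.968, -0.252, -0.0, -0.001]
ft_force: [-3.3, 4.9, 4.3]
grip_width: 0.113
grasp_force: 14.0
```

```bash
python3 s.py
```

```text
pos [ 0.6387 -0.1643  0.0868] theta 1.9519 T [1.076 0.684 0.067] F [-3.29  4.9   4.33] w 0.1126 gf 13.96 tau7 0.357 j7 -1.9957 t 28.5
```

carry_out(commands=[[[0,0,0,0,0,-0.2],[0,0,0,0,0,0]]])

```text
clock: 28.67
position: [0.6387, -0.1644, 0.0869]
ee_rot: [0.97, -0.242, -0.0, -0.001]
ft_force: [-3.0, 3.8, 4.5]
grip_width: 0.111
grasp_force: 14.0
```

```bash
python3 s.py
```

```text
pos [ 0.6387 -0.1644  0.0869] theta 1.931 T [1.075 0.759 0.005] F [-3.04  3.85  4.51] w 0.1114 gf 13.96 tau7 0.378 j7 -1.976 t 28.6667
```

carry_out(commands=[[[0,0,0,0,0,-0.2],[0,0,0,0,0,0]]])

```text
clock: 28.83
position: [0.6387, -0.1644, 0.0869]
ee_rot: [0.973, -0.231, -0.0, -0.001]
ft_force: [-3.9, 4.9, 3.8]
grip_width: 0.111
grasp_force: 14.0
```

```bash
python3 s.py
```

```text
pos [ 0.6387 -0.1644  0.0869] theta 1.91 T [1.033 0.826 0.008] F [-3.85  4.86  3.85] w 0.1111 gf 13.96 tau7 0.355 j7 -1.9564 t 28.8333
```

The right catch is clear. Turning forward it assisted up to 1.964 and resisted at 1.990; turning back it assisted down to 1.993 and resisted at 1.973. The centre is therefore about 1.98, so I'll go there and release.

carry_out(commands=[[[0,0,0,0,0,0.3],[0,0,0,0,0,0.3],[0,0,0,0,0,0.08],[0,0,0,0,0,0],[0,0,0,0,0,0]]])

```text
clock: 29.25
position: [0.6387, -0.1643, 0.0868]
ee_rot: [0.964, -0.266, -0.0, -0.0]
ft_force: [-2.8, 5.2, 5.0]
grip_width: 0.111
grasp_force: 13.9
```

```bash
python3 s.py
```

```text
pos [ 0.6387 -0.1643  0.0868] theta 1.9823 T [ 1.074  0.745 -0.051] F [-2.83  5.2   5.04] w 0.1113 gf 13.95 tau7 -0.038 j7 -2.0242 t 29.25
```

carry_out(commands=[[[0,0,0,0,0,0],[0,0,0,0,0,0],[0,0,0,0,0,0],[0,0,0,0,0,0],[0,0,-0.4,0,0,0],[0,0,-0.8,0,0,0],[0,0,-0.8,0,0,0],[0,0,0,0,0,0],[0,0,0,0,0,0]]], hand=0)

```text
clock: 30.0
position: [0.6401, -0.166, 0.1691]
ee_rot: [0.964, -0.267, 0.002, 0.0]
ft_force: [0.0, -0.0, -1.0]
grip_width: 0.499
grasp_force: 0.0
```

```bash
python3 s.py; python3 -c "
from h import *
goto([*L,.17],np.pi/2+YAW-1.13)
goto([*H,.17],np.pi/2+YAW)"
```

```text
pos [ 0.6401 -0.166   0.1691] theta 1.9842 T [ 0.026  0.025 -0.033] F [ 0.   -0.   -0.95] w 0.499 gf 0.0 tau7 0.029 j7 -2.0103 t 30.0
pos [ 0.6401 -0.166   0.1691] az -0.5414 turn [ 8.000e-03 -4.400e-02 -8.157e+00] then shift [ 1.146 -2.532 -0.023] clock 30.0 j7 -2.0102904534411743
pos [ 0.6401 -0.166   0.1691] az -0.5414 turn [  0.035  -0.037 -18.948] then shift [ 1.4   -3.71  -0.023] clock 30.0 j7 -2.0102904534411743
```

Left grip was shallow, so I'll re-verify the left catch with a deep grip on the way.

carry_out(commands=[[[0,0,0,0.01,-0.04,-0.76],[0,0,0,0,0,-0.8],[0,0,0,0,0,-0.8],[0,0,0,0,0,-0.8],[0,0,0,0,0,-0.8],[0,0,0,0,0,-0.8],[0,0,0,0,0,-0.8],[0,0,0,0,0,-0.8],[0,0,0,0,0,-0.9],[0,0,0,0,0,-0.9],[0.38,-0.84,0,0,0,0],[0.38,-0.84,0,0,0,0],[0.38,-0.84,0,0,0,0],[0,0,0,0,0,0],[0,0,0,0,0,0],[0,0,0,0,0,0],[0,0,0,0,0,0]]])

```text
clock: 31.42
position: [0.6507, -0.0574, 0.1662]
ee_rot: [0.988, 0.155, -0.002, -0.001]
ft_force: [0.1, 0.1, -0.0]
grip_width: 0.498
grasp_force: 0.0
```

```bash
python3 -c "
from h import *
goto([*L,.087],np.pi/2+YAW-1.13)"
```

```text
pos [ 0.6507 -0.0574  0.1662] az 0.3113 turn [-0.031  0.033 -0.014] then shift [ 0.058 -0.031  1.98 ] clock 31.4167 j7 -1.374518311889218
```

carry_out(commands=[[[0.05,-0.01,0.4,-0.03,0.03,0],[0,0,0.45,0,0,0],[0,0,0.45,0,0,0],[0,0,0.4,0,0,0],[0,0,0.2,0,0,0],[0,0,0.08,0,0,0],[0,0,0,0,0,0],[0,0,0,0,0,0]]])

```text
clock: 32.08
position: [0.6533, -0.0549, 0.0886]
ee_rot: [0.988, 0.156, 0.001, -0.0]
ft_force: [0.4, 0.2, -0.0]
grip_width: 0.502
grasp_force: 0.0
```

carry_out(commands=[[[0,0,0,0,0,0],[0,0,0,0,0,0],[0,0,0,0,0,0],[0,0,0,0,0,0],[0,0,0,0,0,0],[0,0,0,0,0,0]]], hand=0.78)

```text
clock: 32.58
position: [0.6537, -0.0554, 0.0888]
ee_rot: [0.988, 0.156, 0.001, 0.0]
ft_force: [1.6, -5.4, 5.3]
grip_width: 0.11
grasp_force: 17.1
```

```bash
python3 s.py
```

```text
pos [ 0.6537 -0.0554  0.0888] theta 1.1304 T [-0.973 -0.411 -0.188] F [ 1.59 -5.43  5.29] w 0.1099 gf 17.08 tau7 0.183 j7 -1.4005 t 32.5833
```

carry_out(commands=[[[0,0,0,0,0,-0.15],[0,0,0,0,0,0]]])

```text
clock: 32.75
position: [0.6537, -0.0554, 0.0887]
ee_rot: [0.986, 0.164, 0.001, 0.0]
ft_force: [2.7, -4.2, 4.6]
grip_width: 0.109
grasp_force: 13.9
```

```bash
python3 s.py
```

```text
pos [ 0.6537 -0.0554  0.0887] theta 1.1136 T [-0.979 -0.505 -0.103] F [ 2.66 -4.17  4.57] w 0.109 gf 13.92 tau7 0.354 j7 -1.3849 t 32.75
```

carry_out(commands=[[[0,0,0,0,0,-0.15],[0,0,0,0,0,0]]])

```text
clock: 32.92
position: [0.6538, -0.0554, 0.0887]
ee_rot: [0.985, 0.172, 0.002, 0.0]
ft_force: [2.3, -6.0, 5.4]
grip_width: 0.12
grasp_force: 13.6
```

```bash
python3 s.py
```

```text
pos [ 0.6538 -0.0554  0.0887] theta 1.0978 T [-0.989 -0.561 -0.129] F [ 2.27 -5.97  5.44] w 0.1197 gf 13.55 tau7 0.342 j7 -1.3702 t 32.9167
```

Gripping at 1.13 met a strong resistance (17 N, −0.19 N m) that then dropped away. The dial had been in its catch at a larger angle and has just popped out, so I'm sweeping back.

carry_out(commands=[[[0,0,0,0,0,0.2],[0,0,0,0,0,0]]])

```text
clock: 33.08
position: [0.6539, -0.0554, 0.0888]
ee_rot: [0.987, 0.16, 0.002, 0.0]
ft_force: [3.0, -4.6, 4.5]
grip_width: 0.113
grasp_force: 13.1
```

```bash
python3 s.py
```

```text
pos [ 0.6539 -0.0554  0.0888] theta 1.1207 T [-1.083 -0.618 -0.024] F [ 3.05 -4.63  4.48] w 0.1129 gf 13.15 tau7 -0.315 j7 -1.3916 t 33.0833
```

carry_out(commands=[[[0,0,0,0,0,0.2],[0,0,0,0,0,0]]])

```text
clock: 33.25
position: [0.6539, -0.0554, 0.0888]
ee_rot: [0.989, 0.15, 0.002, 0.0]
ft_force: [3.1, -4.9, 4.8]
grip_width: 0.112
grasp_force: 13.2
```

```bash
python3 s.py
```

```text
pos [ 0.6539 -0.0554  0.0888] theta 1.1417 T [-1.061 -0.667 -0.061] F [ 3.1  -4.91  4.8 ] w 0.1118 gf 13.18 tau7 -0.307 j7 -1.4112 t 33.25
```

carry_out(commands=[[[0,0,0,0,0,0.2],[0,0,0,0,0,0]]])

```text
clock: 33.42
position: [0.6539, -0.0554, 0.0888]
ee_rot: [0.99, 0.14, 0.002, 0.0]
ft_force: [3.2, -4.6, 5.1]
grip_width: 0.112
grasp_force: 13.2
```

```bash
python3 s.py
```

```text
pos [ 0.6539 -0.0554  0.0888] theta 1.1626 T [-1.032 -0.737 -0.051] F [ 3.22 -4.55  5.08] w 0.1123 gf 13.21 tau7 -0.295 j7 -1.4308 t 33.4167
```

carry_out(commands=[[[0,0,0,0,0,0.2],[0,0,0,0,0,0]]])

```text
clock: 33.58
position: [0.6539, -0.0554, 0.0887]
ee_rot: [0.992, 0.129, 0.002, 0.0]
ft_force: [3.0, -4.7, 4.8]
grip_width: 0.114
grasp_force: 13.1
```

```bash
python3 s.py
```

```text
pos [ 0.6539 -0.0554  0.0887] theta 1.1834 T [-1.063 -0.66   0.084] F [ 3.03 -4.73  4.82] w 0.1145 gf 13.12 tau7 -0.452 j7 -1.4502 t 33.5833
```

carry_out(commands=[[[0,0,0,0,0,0.2],[0,0,0,0,0,0]]])

```text
clock: 33.75
position: [0.6539, -0.0554, 0.0887]
ee_rot: [0.993, 0.119, 0.002, 0.0]
ft_force: [3.0, -5.0, 4.7]
grip_width: 0.113
grasp_force: 13.1
```

```bash
python3 s.py
```

```text
pos [ 0.6539 -0.0554  0.0887] theta 1.2042 T [-1.02  -0.697  0.114] F [ 2.96 -5.    4.71] w 0.1131 gf 13.12 tau7 -0.459 j7 -1.4697 t 33.75
```

carry_out(commands=[[[0,0,0,0,0,-0.2],[0,0,0,0,0,0]]])

```text
clock: 33.92
position: [0.6539, -0.0554, 0.0887]
ee_rot: [0.991, 0.13, 0.002, 0.0]
ft_force: [3.1, -5.3, 4.0]
grip_width: 0.111
grasp_force: 13.1
```

```bash
python3 s.py
```

```text
pos [ 0.6539 -0.0554  0.0887] theta 1.1812 T [-0.99  -0.716  0.022] F [ 3.05 -5.27  3.98] w 0.111 gf 13.13 tau7 0.308 j7 -1.4481 t 33.9167
```

carry_out(commands=[[[0,0,0,0,0,-0.2],[0,0,0,0,0,0]]])

```text
clock: 34.08
position: [0.6539, -0.0554, 0.0887]
ee_rot: [0.99, 0.141, 0.002, 0.0]
ft_force: [2.7, -3.8, 4.5]
grip_width: 0.114
grasp_force: 13.6
```

```bash
python3 s.py
```

```text
pos [ 0.6539 -0.0554  0.0887] theta 1.1604 T [-1.031 -0.724 -0.125] F [ 2.69 -3.78  4.54] w 0.1137 gf 13.59 tau7 0.506 j7 -1.4286 t 34.0833
```

carry_out(commands=[[[0,0,0,0,0,0.1],[0,0,0,0,0,0],[0,0,0,0,0,0]]])

```text
clock: 34.33
position: [0.6539, -0.0554, 0.0888]
ee_rot: [0.991, 0.135, 0.002, 0.0]
ft_force: [3.3, -4.3, 4.8]
grip_width: 0.115
grasp_force: 13.2
```

```bash
python3 s.py
```

```text
pos [ 0.6539 -0.0554  0.0888] theta 1.172 T [-1.02  -0.706 -0.071] F [ 3.31 -4.33  4.78] w 0.1154 gf 13.16 tau7 0.005 j7 -1.4395 t 34.3333
```

Both sides confirm the left catch at 1.172, where the dial now sits. Releasing and heading for the handle.

carry_out(commands=[[[0,0,0,0,0,0],[0,0,0,0,0,0],[0,0,0,0,0,0],[0,0,0,0,0,0],[0,0,-0.4,0,0,0],[0,0,-0.8,0,0,0],[0,0,-0.9,0,0,0],[0,0,0,0,0,0],[0,0,0,0,0,0]]], hand=0.4)

```text
clock: 35.08
position: [0.654, -0.054, 0.1742]
ee_rot: [0.991, 0.136, 0.002, -0.0]
ft_force: [-1.0, -0.7, -0.9]
grip_width: 0.304
grasp_force: 0.0
```

```bash
python3 -c "
from h import *
goto([*H,.16],np.pi/2+YAW)"
```

```text
pos [ 0.654  -0.054   0.1742] az 0.2719 turn [  0.033  -0.038 -11.181] then shift [-1.421 -3.698  0.356] clock 35.0833 j7 -1.4166619251726031
```

carry_out(commands=[[[0,0,0,0.03,-0.04,-0.88],[0,0,0,0,0,-0.8],[0,0,0,0,0,-0.9],[0,0,0,0,0,-0.9],[0,0,0,0,0,-0.9],[0,0,0,0,0,-0.9],[0,0,0,0,0,-0.9],[0,0,0,0,0,-1.0],[0,0,0,0,0,-1.0],[0,0,0,0,0,-1.0],[0,0,0,0,0,-1.0],[0,0,0,0,0,-1.0]]])

```text
clock: 36.08
position: [0.652, -0.0542, 0.1703]
ee_rot: [0.749, 0.662, -0.001, -0.003]
ft_force: [-0.0, 0.3, 0.0]
grip_width: 0.296
grasp_force: 0.0
```

carry_out(commands=[[[-0.35,-0.9,0.09,0,0,0],[-0.35,-0.9,0.09,0,0,0],[-0.35,-0.9,0.09,0,0,0],[-0.36,-0.95,0.09,0,0,0],[0,0,0,0,0,0],[0,0,0,0,0,0],[0,0,0,0,0,0],[0,0,0,0,0,0]]])

```text
clock: 36.75
position: [0.5016, -0.0911, 0.1579]
ee_rot: [0.751, 0.661, -0.0, -0.002]
ft_force: [-0.3, 0.2, 0.4]
grip_width: 0.299
grasp_force: 0.0
```

```bash
python3 -c "
from h import *
goto([*H,.034],np.pi/2+YAW)
a=np.mean([camera('scene') for _ in range(4)],0)[130:250,215:355]
a=(255*np.clip(a/130,0,1)**.6).astype('u1')
cv2.imwrite('pics/t6.png',cv2.resize(a,None,fx=5,fy=5,interpolation=cv2.INTER_CUBIC)[:,:,::-1])"
```

```text
pos [ 0.5016 -0.0911  0.1579] az 1.4431 turn [-0.037 -0.027  0.003] then shift [-0.015 -0.039  3.099] clock 36.75 j7 -0.12918206878180907
```

View pics/t6.png

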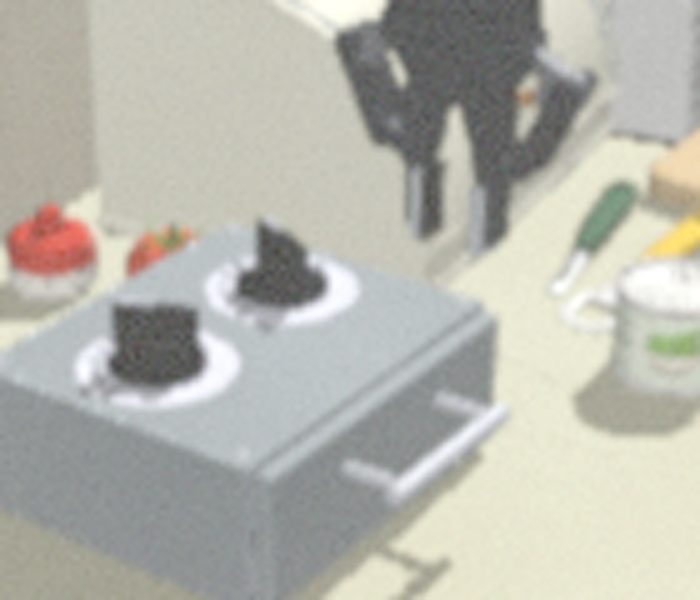

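The picture (last of my ten) shows both dials free and the fingers directly above the handle, with nothing in the way. Descending slowly.

carry_out(commands=[[[-0.015,-0.04,0.4,-0.03,-0.03,0],[0,0,0.45,0,0,0],[0,0,0.45,0,0,0],[0,0,0.4,0,0,0],[0,0,0.3,0,0,0],[0,0,0.2,0,0,0],[0,0,0,0,0,0],[0,0,0,0,0,0]]])

```text
clock: 37.62
position: [0.4991, -0.0919, 0.0701]
ee_rot: [0.751, 0.66, -0.001, -0.0]
ft_force: [-0.5, 0.1, 0.6]
grip_width: 0.299
grasp_force: 0.0
```

carry_out(commands=[[[0,0,0.2,0,0,0],[0,0,0.2,0,0,0],[0,0,0,0,0,0]]])

```text
clock: 37.87
position: [0.4981, -0.0921, 0.0527]
ee_rot: [0.751, 0.66, -0.001, -0.001]
ft_force: [-0.7, -0.7, 0.2]
grip_width: 0.301
grasp_force: 0.0
```

carry_out(commands=[[[0,0,0.2,0,0,0],[0,0,0.2,0,0,0],[0,0,0.1,0,0,0],[0,0,0,0,0,0],[0,0,0,0,0,0]]])

```text
clock: 38.28
position: [0.4986, -0.092, 0.0337]
ee_rot: [0.751, 0.66, -0.001, -0.0]
ft_force: [0.1, 0.4, -0.1]
grip_width: 0.298
grasp_force: 0.0
```

```bash
python3 s.py;python3 -c "
from h import *
goto([*H,.034],np.pi/2+YAW)"
```

```text
pos [ 0.4986 -0.092   0.0337] theta 0.0004 T [-0.042 -0.003  0.021] F [ 0.07  0.4  -0.14] w 0.2976 gf 0.0 tau7 -0.039 j7 -0.2273 t 38.2833
pos [ 0.4986 -0.092   0.0337] az 1.4424 turn [-0.018  0.009 -0.004] then shift [ 0.017  0.032 -0.008] clock 38.2833 j7 -0.22733770682880344
```

carry_out(commands=[[[0,0.02,0,0,0,0],[0,0,0,0,0,0],[0,0,0,0,0,0],[0,0,0,0,0,0],[0,0,0,0,0,0]]], hand=0.78)

```text
clock: 38.7
position: [0.5001, -0.0922, 0.0343]
ee_rot: [0.751, 0.66, -0.001, 0.0]
ft_force: [1.6, -0.5, 2.0]
grip_width: 0.118
grasp_force: 19.6
```

```bash
python3 s.py
```

```text
pos [ 0.5001 -0.0922  0.0343] theta 0.0005 T [ 0.028 -0.313  0.017] F [ 1.6  -0.49  2.01] w 0.1182 gf 19.6 tau7 -0.003 j7 -0.228 t 38.7
```

Gripped; I'll ease off slightly and pull a few millimetres to test.

carry_out(commands=[[[0,0,0,0,0,0],[0,-0.06,0,0,0,0],[0,-0.06,0,0,0,0],[0,0,0,0,0,0]]], hand=0.77)

```text
clock: 39.03
position: [0.4946, -0.0916, 0.0342]
ee_rot: [0.751, 0.66, -0.001, -0.0]
ft_force: [0.4, 0.8, 3.8]
grip_width: 0.114
grasp_force: 19.9
```

```bash
python3 s.py
```

```text
pos [ 0.4946 -0.0916  0.0342] theta 0.0004 T [0.161 0.048 0.01 ] F [0.4  0.75 3.78] w 0.1143 gf 19.95 tau7 0.035 j7 -0.2242 t 39.0333
```

carry_out(commands=[[[0,-0.04,0,0,0,0],[0,-0.03,0,0,0,0],[0,0,0,0,0,0]]])

```text
clock: 39.28
position: [0.4921, -0.0912, 0.0342]
ee_rot: [0.751, 0.66, -0.001, 0.0]
ft_force: [-0.4, 0.9, 6.7]
grip_width: 0.115
grasp_force: 20.1
```

```bash
python3 s.py
```

```text
pos [ 0.4921 -0.0912  0.0342] theta 0.0005 T [0.096 0.024 0.026] F [-0.39  0.94  6.72] w 0.1146 gf 20.06 tau7 0.022 j7 -0.2222 t 39.2833
```

The drawer is free: 8 mm out with almost no resistance. Continuing the pull.

carry_out(commands=[[[0,-0.15,0,0,0,0],[0,-0.15,0,0,0,0],[0,-0.15,0,0,0,0],[0,-0.15,0,0,0,0],[0,-0.15,0,0,0,0],[0,-0.15,0,0,0,0],[0,-0.15,0,0,0,0],[0,-0.1,0,0,0,0],[0,0,0,0,0,0]]])

```text
clock: 40.03
position: [0.4454, -0.0852, 0.0342]
ee_rot: [0.751, 0.66, -0.001, -0.0]
ft_force: [-0.6, 1.0, 7.8]
grip_width: 0.12
grasp_force: 20.2
```

```bash
python3 s.py
```

```text
pos [ 0.4454 -0.0852  0.0342] theta 0.0006 T [ 0.303  0.299 -0.007] F [-0.57  1.02  7.78] w 0.1202 gf 20.21 tau7 0.109 j7 -0.1768 t 40.0333
```

carry_out(commands=[[[0,-0.06,0,0,0,0],[0,-0.06,0,0,0,0],[0,0,0,0,0,0]]])

```text
clock: 40.28
position: [0.441, -0.0847, 0.0341]
ee_rot: [0.751, 0.66, -0.001, -0.0]
ft_force: [-1.4, -0.0, 7.8]
grip_width: 0.114
grasp_force: 20.2
```

```bash
python3 s.py
```

```text
pos [ 0.441  -0.0847  0.0341] theta 0.0005 T [0.202 0.119 0.018] F [-1.36 -0.02  7.76] w 0.1142 gf 20.22 tau7 0.06 j7 -0.1711 t 40.2833
```

carry_out(commands=[[[0,-0.03,0,0,0,0],[0,0,0,0,0,0],[0,0,0,0,0,0]]])

```text
clock: 40.53
position: [0.441, -0.0847, 0.0342]
ee_rot: [0.751, 0.66, -0.0, 0.001]
ft_force: [4.6, 0.4, 1.6]
grip_width: 0.115
grasp_force: 19.7
```

```bash
python3 s.py
```

```text
pos [ 0.441  -0.0847  0.0342] theta 0.0006 T [-0.092 -1.104  0.011] F [4.64 0.37 1.56] w 0.1147 gf 19.71 tau7 0.003 j7 -0.1698 t 40.5333
```

carry_out(commands=[[[0,-0.04,0,0,0,0],[0,0,0,0,0,0],[0,0,0,0,0,0]]])

```text
clock: 40.78
position: [0.441, -0.0846, 0.0343]
ee_rot: [0.751, 0.66, 0.001, 0.002]
ft_force: [13.0, -1.8, -7.1]
grip_width: 0.115
grasp_force: 19.0
```

```bash
python3 s.py
```

```text
pos [ 0.441  -0.0846  0.0343] theta 0.0005 T [-0.354 -2.957 -0.016] F [13.03 -1.81 -7.13] w 0.1147 gf 19.0 tau7 0.005 j7 -0.1678 t 40.7833
```

The drawer is at its stop: the position no longer changes and the pull has risen to 13 N. Relax, release and lift away.

carry_out(commands=[[[0,0.05,0,0,0,0],[0,0,0,0,0,0]]])

```text
clock: 40.95
position: [0.441, -0.0846, 0.0342]
ee_rot: [0.751, 0.66, -0.001, 0.0]
ft_force: [3.0, 0.3, 4.4]
grip_width: 0.114
grasp_force: 20.0
```

carry_out(commands=[[[0,0,0,0,0,0],[0,0,0,0,0,0],[0,0,0,0,0,0],[0,0,0,0,0,0],[0,0,0,0,0,0],[0,0,-0.2,0,0,0],[0,0,-0.4,0,0,0],[0,0,-0.6,0,0,0],[0,0,-0.8,0,0,0],[0,0,-0.8,0,0,0],[0,0,-0.8,0,0,0],[0,0,0,0,0,0],[0,0,0,0,0,0],[0,0,0,0,0,0]]], hand=0.4)

```text
clock: 42.12
position: [0.4408, -0.0845, 0.1778]
ee_rot: [0.751, 0.66, -0.001, -0.0]
ft_force: [0.3, 0.7, -0.2]
grip_width: 0.298
grasp_force: 0.0
```

```bash
python3 s.py; python3 -c "
from h import *
im=np.mean([camera('scene') for _ in range(4)],0).astype('u1'); cv2.imwrite('pics/end.png',im[:,:,::-1])
old=cv2.imread('pics/scene0.png')[:,:,::-1]
# bright handle pixels: where they were, where expected if out 60 mm
s=Rot.from_euler('z',YAW)
for d in (0,.03,.06):
  for yy in (-.04,0,.04):
    u=pix('scene',[*(H+s.apply([-d,yy,0])[:2]),.066]); x,y=np.round(u).astype(int)
    print(d,yy,(x,y),im[y-1:y+2,x-1:x+2].mean(2).max().round(),old[y-1:y+2,x-1:x+2].mean(2).max().round())
d=cv2.absdiff(im,old).max(2)
for n,(a,b,c,e) in dict(mug=(280,350,205,262),jar=(255,310,165,195),tin=(180,212,330,365)).items(): print(n,np.percentile(d[a:b,c:e],[50,95]))
"
```

```text
pos [ 0.4408 -0.0845  0.1778] theta 0.0005 T [-0.01   0.005 -0.008] F [ 0.28  0.7  -0.17] w 0.2984 gf 0.0 tau7 0.027 j7 -0.0303 t 42.1167
0 -0.04 (np.int64(313), np.int64(213)) 87.0 118.0
0 0 (np.int64(305), np.int64(219)) 91.0 119.0
0 0.04 (np.int64(296), np.int64(226)) 86.0 118.0
0.03 -0.04 (np.int64(323), np.int64(216)) 82.0 109.0
0.03 0 (np.int64(315), np.int64(222)) 52.0 106.0
0.03 0.04 (np.int64(306), np.int64(229)) 83.0 105.0
0.06 -0.04 (np.int64(333), np.int64(219)) 123.0 106.0
0.06 0 (np.int64(325), np.int64(226)) 122.0 107.0
0.06 0.04 (np.int64(317), np.int64(233)) 121.0 106.0
mug [ 4. 46.]
jar [3. 8.]
tin [3. 9.]
```

```bash
python3 -c "
from h import *
a=cv2.imread('pics/scene0.png',0);b=cv2.imread('pics/end.png',0)
r=cv2.matchTemplate(b[270:360,190:280],a[290:346,214:256],cv2.TM_CCOEFF_NORMED);print(cv2.minMaxLoc(r),'expect (24,20)')
d=cv2.absdiff(a,b)[280:350,205:262];print(np.argwhere(d>30).min(0)+[280,205],np.argwhere(d>30).max(0)+[280,205])
t0=cv2.imread('pics/top0.png',0);t=cv2.cvtColor(camera('top'),cv2.COLOR_RGB2GRAY)
print(cv2.minMaxLoc(cv2.matchTemplate(t[225:280,145:205],t0[235:270,153:195],cv2.TM_CCOEFF_NORMED)),'expect (8,10)')"
```

```text
(-0.21978972852230072, 0.8481264114379883, (48, 34), (24, 20)) expect (24,20)
[282 211] [349 261]
(-0.02598833106458187, 0.4759632349014282, (7, 20), (7, 10)) expect (8,10)
```

```bash
python3 -c "
from workcell import *
print(hand_in())"
```

```text
the job is handed in; nothing more can be done
None
```

The job is handed in: both dials were left in their catches (left at about 1.17 rad, right at about 1.98 rad), and the drawer is pulled out to its stop and released. The grip was above the suggested 5 to 15 N at times: about 20 N on the handle and briefly 17 N on the left dial. The mug, tin and jar appear not to have moved, though the mug was partly in shadow in that check.

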